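Clear the decorating wheel for the next piece

ROBOT

A 6-joint arm with a two-finger parallel gripper is mounted at the origin on the work surface. World frame = base frame: x ahead of the robot, y to its left, z up, the work surface at z = 0. Lengths are in m, angles in rad, forces in N, time in s.
With the tool pointing down it reaches from about 0.275 to 0.825 m from the base axis. Payload 5.2 kg.
Tool frame: the origin (TCP) lies midway between the tips of the shut fingers; the grasp point (between the pads) lies 19 mm behind it; z points along the fingers, y is the line along which they close (so a half turn about z gives the same grasp; the last joint's range is limited). The gripper opens to 93 mm and grips with 3 to 60 N. Pads are 15 mm wide; open, the fingers measure 128 mm over their backs; the gripper's body (75 mm by 188 mm) begins 65 mm behind the grasp point.
Start: joints at [-1.552, 0.259, 1.535, -0, 1.348, -0.203], TCP at [0.121, -0.537, 0.182] pointing down, gripper open.
Joint ranges: [-3.14, 3.14], [-0.91, 2.08], [0.19, 2.58], [-1.22, 4.36], [0.22, 2.71], [-3.12, 3.12]. Speed limits (rad/s): [2.57, 2.57, 3.14, 3.14, 3.14, 3.14].

INTERFACE

Orientations are given as a unit quaternion [w, x, y, z].
In Python, from station import env gives the robot as it stands.
- The arm moves only by the tool servo_tool, never from a script. Its argument "motion" is a list that holds one entry, the list of rows, each a list of 7 numbers: the turn, a rotation vector about the tool's x, y, z in units of 6 degrees (1.0 is 6 degrees), then the shift along the tool's x, y, z in units of 30 mm (1.0 is 30 mm), then the closure, from 0 (fully open) to 1 (shut). In form: [[[wx, wy, wz, dx, dy, dz, jaw], ...]]. A call has 1 to 8 rows; each row shifts and turns the commanded pose from where the row before left it, along the tool's axes as they then stand; what a row does not reach is not made up. A row lasts 1/10 s, in which the tool goes at most 50 mm and 8.59 degrees, less where a joint would pass 70% of its speed; a pose out of reach is approached as far as the arm can. A call with a number of a shift or a turn outside -1 to 1 is refused whole. A call with a gripper value outside its range is refused whole. The fingers move at their own pace and stop on an object; the grip force is fixed at half the most. Time passes only in rows, so rows that do not move let the fingers close. It gives the time, the measured TCP pose, the force, the opening and the grip force at its end, in the units of the state.
- env.read_state(): the state, without advancing time (a new reading comes with each control period).
- env.camera(name): name is "side" or "top"; returns a dict with "image" (400x640x3 uint8, red, green, blue), "mtx" (3x3 intrinsics, pixels), "distortion" ([k1, k2, p1, p2, k3] as OpenCV has them; the pictures are not rectified), "pose" (4x4, takes a point from camera to world coordinates). Camera axes: x right, y down, z forward; pixel columns grow to the right and rows downward; lengths in m; the calibration is good to about 2 mm. A picture is of the moment at which its call begins. There is no depth.
- env.finish_job(): hands the job in; it is judged then, once.
The state is a dict: "clock": time; "joint_positions": joint angles; "dq": joint speeds; "joint_efforts": joint torques, N m; "ee_pos": TCP position; "ee_rot": TCP orientation; "force": force on the tool from outside, world axes, zero at the start; "wrist_torque": the same for the moment, N m; "finger_gap": finger opening in m; "grip_force": force on a finger pad.
Only numpy, scipy, OpenCV 4.12 (cv2) and the standard library are available. Lean on these libraries where they do the work, as an engineer would, in place of code of your own. Each camera call takes 0.05 s, during which the arm holds its last target. There are 200 camera calls.

TASK

Clear the decorating wheel: stand every paint bottle from it upright on the narrow raised ledge, and lay the little painted tile flat on the sloping easel board, dot up, with its lower edge against the lip. Only when the wheel is empty, set the wooden riser upright in the middle of the wheel, and then stand the clay vase upright on top of the riser, ready to be painted. Never let a bottle or the vase topple, and leave the other things on the table and the ledge where they are.

Things in the scene. Friction and masses are not known exactly. Their poses are not given: they have to be found in the camera images.
- bottle1: Small white squeeze-type paint bottle with a grey cap: straight body 36 mm across from the foot to 50 mm up, then a shoulder and a 21 mm wide cap; 75 mm tall in all, about 80 g. Origin at the centre of its underside, z up. Starts upright on the decorating wheel, about 98 mm from its axis; three to five bottles are present, the rest are absent.
- bottle2: Small white squeeze-type paint bottle with a grey cap: straight body 36 mm across from the foot to 50 mm up, then a shoulder and a 21 mm wide cap; 75 mm tall in all, about 80 g. Origin at the centre of its underside, z up. Starts upright on the decorating wheel, about 98 mm from its axis; three to five bottles are present, the rest are absent.
- bottle3: Small white squeeze-type paint bottle with a grey cap: straight body 36 mm across from the foot to 50 mm up, then a shoulder and a 21 mm wide cap; 75 mm tall in all, about 80 g. Origin at the centre of its underside, z up. Starts upright on the decorating wheel, about 98 mm from its axis; three to five bottles are present, the rest are absent.
- bottle4: Small white squeeze-type paint bottle with a grey cap: straight body 36 mm across from the foot to 50 mm up, then a shoulder and a 21 mm wide cap; 75 mm tall in all, about 80 g. Origin at the centre of its underside, z up. Starts upright on the decorating wheel, about 98 mm from its axis; three to five bottles are present, the rest are absent.
- bottle5: Small white squeeze-type paint bottle with a grey cap: straight body 36 mm across from the foot to 50 mm up, then a shoulder and a 21 mm wide cap; 75 mm tall in all, about 80 g. Origin at the centre of its underside, z up. Starts upright on the decorating wheel, about 98 mm from its axis; three to five bottles are present, the rest are absent.
- wheel_centre (a point): Centre of the upper face of the decorating wheel: a flat aluminium disc, 270 mm across and 12 mm thick, its upper face 60 mm above the table, on a narrow dark foot that does not move. The disc spins freely about the vertical line through this point at the slightest push.
- tile: Square wooden sample tile, 48 x 48 x 14 mm, about 50 g, with a black dot painted on its upper face. Origin at the centre of its underside, z out of the painted face. Starts lying flat, dot up, near the middle of the wheel.
- riser: Turned wooden work riser, 180 g: round foot 80 mm across and 14 mm thick, then an upright round stem 32 mm across up to the flat top, 70 mm above the underside. Origin at the centre of its underside, z up. Starts upright on the table in front of the robot.
- vase: Small unpainted terracotta bud vase, solid, about 120 g, 68 mm tall: foot 36 mm across, widest (48 mm, straight-sided) from 18 to 38 mm up, neck 22 mm at 58 mm up, rim 30 mm. Origin at the centre of its underside, z up. Starts upright on the table, between the far side of the wheel and the ledge.
- ledge_top (a point): Middle of the upper face of the narrow raised ledge: a flat dark wooden bar 340 mm long (its y axis, from -170 to +170 mm) and only 32 mm deep (its x axis, -16 to +16 mm), without any rim, its upper face 110 mm above the table, fixed on two thin steel legs. z up. One glass jar already stands near its +y end.
- easel_board: Board of the fixed desk easel: plywood face 100 mm up the slope, 130 mm wide, sloping 25 degrees from level, with a lip along its low edge (nearest the robot) that stands 10 mm out of the face. Origin on the face at the foot of the lip, midway along it, 30 mm above the table; x straight up the slope, y along the lip (-65 to +65 mm), z square out of the face.
- jar: Bystander: squat glass jar with dark lid, 44 mm across, 50 mm tall, standing on the ledge. Origin at the centre of its underside.
- tape: Bystander: roll of paper tape lying flat, 84 mm across, 24 mm tall, at the far left. Origin at the centre of its underside.
- scissors: Bystander: scissors with yellow handles, about 160 mm long, lying flat beyond the ledge. Origin at the pivot.
- brush: Bystander: flat brush lying on the table at the robot's right, short of the wheel. Origin at its underside.
- pencil: Bystander: black pencil, 160 mm long, 8 mm thick, lying on the table just beyond the ledge. Origin at mid-length.
- mug: Bystander: white mug, 80 mm across, 90 mm tall, at the robot's left. Origin at the centre of its underside.

How it is judged:
On the way, in this order (a step that is already met when the one before it is completed fails the run):
1. every bottle stands on the ledge and the tile lies on the easel board against the lip (z of bottle1 in the frame of ledge_top between -0.006 and 0.006 m and x of bottle1 in the frame of ledge_top between -0.02 and 0.02 m and y of bottle1 in the frame of ledge_top between -0.175 and 0.175 m and angle between each of bottle1, bottle2, bottle3, bottle4, bottle5's own z axis and vertical below 0.12 rad and linear speed of each of bottle1, bottle2, bottle3, bottle4, bottle5, tile below 0.02 m/s and z of bottle2 in the frame of ledge_top between -0.006 and 0.006 m and x of bottle2 in the frame of ledge_top between -0.02 and 0.02 m and y of bottle2 in the frame of ledge_top between -0.175 and 0.175 m and z of bottle3 in the frame of ledge_top between -0.006 and 0.006 m and x of bottle3 in the frame of ledge_top between -0.02 and 0.02 m and y of bottle3 in the frame of ledge_top between -0.175 and 0.175 m and z of bottle4 in the frame of ledge_top between -0.006 and 0.006 m and x of bottle4 in the frame of ledge_top between -0.02 and 0.02 m and y of bottle4 in the frame of ledge_top between -0.175 and 0.175 m and z of bottle5 in the frame of ledge_top between -0.006 and 0.006 m and x of bottle5 in the frame of ledge_top between -0.02 and 0.02 m and y of bottle5 in the frame of ledge_top between -0.175 and 0.175 m and x of tile in the frame of easel_board between 0.018 and 0.042 m and y of tile in the frame of easel_board between -0.06 and 0.06 m and z of tile in the frame of easel_board between -0.004 and 0.004 m and angle between the z axis of tile and the z axis of easel_board, either way round below 0.12 rad and angle between tile's own z axis and vertical below 0.7 rad), for 0.2 s.
2. the riser stands in the middle of the wheel (horizontal distance between riser and wheel_centre below 0.015 m and z of riser in the frame of wheel_centre between -0.006 and 0.006 m and angle between riser's own z axis and vertical below 0.1 rad and linear speed of riser below 0.02 m/s), for 0.2 s.
3. the vase stands on top of the riser (horizontal distance between vase and riser below 0.014 m and z of vase in the frame of riser between 0.064 and 0.076 m and angle between vase's own z axis and vertical below 0.1 rad and linear speed of vase below 0.02 m/s), for 0.2 s.
At the end, for the whole second after the job is handed in: Bottles upright (0.12 rad) on the ledge (within 6 mm); tile dot up, flat on the easel board (4 mm, 0.12 rad), origin 18 to 42 mm up from the lip (24 = touching), within 60 mm of its middle; riser upright on the wheel within 15 mm of its axis, vase upright on it within 14 mm; all at rest (all of step 1 and all of step 2 and all of step 3).
It fails at once if a bottle or the vase topples (angle between any of bottle1, bottle2, bottle3, bottle4, bottle5, vase's own z axis and vertical above 0.7 rad).
It fails at once if a bystander is moved more than 50 mm (distance of any of jar, tape, scissors, brush, pencil, mug from where it was at the start of the episode above 0.05 m).
Of bottle1, bottle2, bottle3, bottle4, bottle5 only 3 to 5 are there at a start; the rules pass over those that are not, and their reading is None.
At some moment in a run one of tile may be knocked a few centimetres aside while the robot is not near it.
It also fails if it takes over 210 s, if anything falls off the work surface, if the arm or the gripper's body presses on something with over 40 N, if the wrist force passes 120 N, or if a joint passes its speed limit or range.

## Working session

There is one attempt and no reset: what is moved stays moved. The work goes in short steps, Python scripts to look and compute and a tool call to move; the robot and the scene stay as the last step left them, time stands still between calls to the robot, and variables do not carry over. Pictures are saved under pics/ and viewed, at most 14 in all, crops included, and the job is handed in when it is done.

Besides the shell and the picture viewer there is one more tool, called after "Call:" in YAML: its name, and indented under it one key for each argument. servo_tool: Moves the arm, as the interface text tells. Shifts and turns lie within -1 to 1; 1 stands for 30 mm of shift or 6 degrees of turn. Its arguments: {"type":"object","properties":{"motion":{"type":"array"}},"required":["motion"]}

```bash
ls; mkdir -p pics; python3 - <<'E'
from station import env
import cv2,numpy as np
s=env.read_state();print({k:np.round(v,3).tolist() for k,v in s.items()})
for n in("top","side"):
    c=env.camera(n);cv2.imwrite(f"pics/{n}0.png",c["image"][:,:,::-1]);print(n,c["mtx"].tolist(),c["distortion"],np.round(c["pose"],4).tolist())
E
```

```text
pics
{'clock': 0.0, 'joint_positions': [-1.552, 0.259, 1.536, 0.0, 1.348, -0.203], 'dq': [-0.001, 0.0, 0.0, -0.001, -0.002, 0.001], 'joint_efforts': [0.001, -43.73, -28.4, 0.072, 0.042, -0.0], 'ee_pos': [0.121, -0.536, 0.181], 'ee_rot': [-0.001, 0.994, 0.111, 0.0], 'force': [0.107, 0.156, 0.112], 'wrist_torque': [-0.029, -0.024, -0.029], 'grip_force': 0.0, 'finger_gap': 0.093}
top [[491.9053851320187, 0.0, 319.2330827537167], [0.0, 491.9053851320187, 206.56604650178977], [0.0, 0.0, 1.0]] [0.01138404 0.         0.         0.         0.        ] [[-0.0224, -0.9912, 0.1301, 0.3577], [-0.9996, 0.02, -0.02, 0.021], [0.0172, -0.1305, -0.9913, 1.4698], [0.0, 0.0, 0.0, 1.0]]
side [[483.5439655172087, 0.0, 327.7123681979535], [0.0, 483.5439655172087, 209.68438922202643], [0.0, 0.0, 1.0]] [-0.11116698  0.          0.          0.          0.        ] [[0.9931, -0.0596, 0.1007, 0.4021], [-0.1156, -0.6291, 0.7686, -1.1175], [0.0175, -0.775, -0.6317, 0.9798], [0.0, 0.0, 0.0, 1.0]]
```

View pics/top0.png

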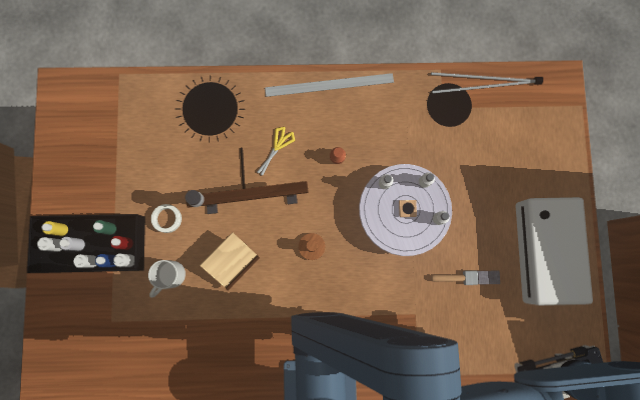

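View pics/side0.png

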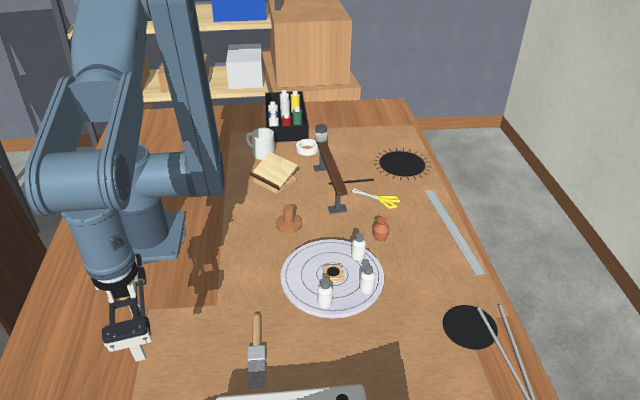

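Top view: three bottles, with caps near (389,181), (429,178) and (444,217). The tile is at (407,208), riser at (310,245), vase at (338,155), ledge from (188,200) to (308,187), and easel at (229,260). The side view shows the same three bottles at (358,245), (367,278) and (325,293). I'll enlarge both.

```bash
python3 - <<'E'
import cv2
a=cv2.imread("pics/top0.png")[135:295,180:460];cv2.imwrite("pics/topc.png",cv2.resize(a,None,fx=2.857,fy=2.857,interpolation=cv2.INTER_CUBIC))
a=cv2.imread("pics/side0.png")[115:325,230:410];cv2.imwrite("pics/sidec.png",cv2.resize(a,None,fx=2.857,fy=2.857,interpolation=cv2.INTER_CUBIC))
E
```

```text
(no output)
```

View pics/topc.png

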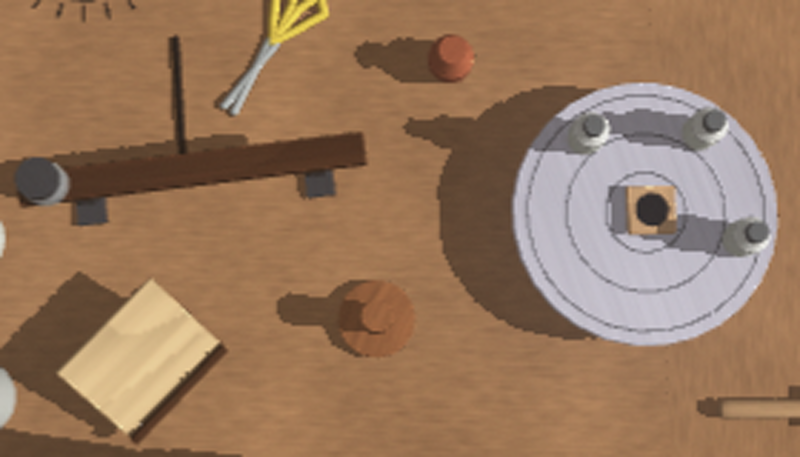

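View pics/sidec.png

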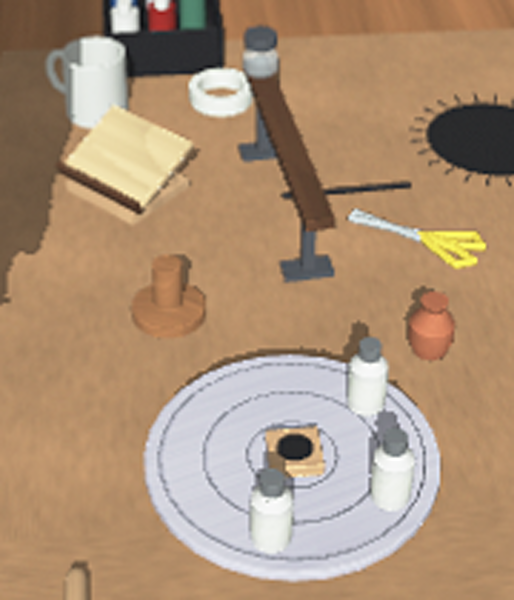

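The crops are clear. Next I triangulate cap tops, tile dot, riser top, vase rim, ledge end, easel corners and wheel.

```bash
cat > h.py <<'E'
from station import env
import cv2,numpy as np
C={n:env.camera(n) for n in("top","side")}
def ray(n,p):
    c=C[n];u=cv2.undistortPoints(np.array([[p]],float),c["mtx"],c["distortion"])[0,0]
    R=c["pose"];return R[:3,3],R[:3,:3]@np.array([u[0],u[1],1.])
def tri(pt,ps):
    A=[];b=[]
    for n,p in(("top",pt),("side",ps)):
        o,d=ray(n,p);d=d/np.linalg.norm(d);M=np.eye(3)-np.outer(d,d);A.append(M);b.append(M@o)
    A=np.vstack(A);b=np.hstack(b);x=np.linalg.lstsq(A,b,rcond=None)[0];return x,np.linalg.norm(A@x-b)
def plane(n,p,z):
    o,d=ray(n,p);return o+d*(z-o[2])/d[2]
def proj(n,X):
    c=C[n];T=np.linalg.inv(c["pose"]);return cv2.projectPoints(np.atleast_2d(X).astype(float),cv2.Rodrigues(T[:3,:3])[0],T[:3,3],c["mtx"],c["distortion"])[0][:,0]
tc=lambda p:(p[0]/2.857+180-.33,p[1]/2.857+135-.33)
sc=lambda p:(p[0]/2.857+230-.33,p[1]/2.857+115-.33)
E
cat > m.py <<'E'
from h import *
P=dict(A=((593,126),(370,346)),B=((713,121),(397,437)),C=((757,232),(271,479)),dot=((652,209),(296,447)),wheel=((646,213),(293,455)),riser=((377,316),(167,264)),vase=((454,50),(435,299)),
led1=((361,133),(332,219)),led2=((366,163),(301,228)),e_lr=((219,345),(142,206)),e_ll=((130,434),(62,163)),e_hr=((152,279),(196,152)),e_hl=((58,374),(113,108)),jar=((41,180),(260,37)),vcap=((454,50),(435,299)))
for k,(a,b) in P.items():
    x,e=tri(tc(a),sc(b));print(k,np.round(x,4),round(e,4))
E
python3 m.py
```

```text
A [ 0.6076 -0.1966  0.1283] 0.0003
B [ 0.6108 -0.3138  0.129 ] 0.0006
C [ 0.4999 -0.3506  0.129 ] 0.0014
dot [ 0.5324 -0.262   0.0709] 0.0002
wheel [ 0.5303 -0.2586  0.0569] 0.0
riser [0.4309 0.0168 0.0669] 0.0004
vase [ 0.7005 -0.0673  0.068 ] 0.0002
led1 [0.6078 0.0291 0.1049] 0.0024
led2 [0.5766 0.0248 0.0989] 0.0054
e_lr [0.408  0.1786 0.0251] 0.001
e_ll [0.318  0.2679 0.0302] 0.0027
e_hr [0.4752 0.2425 0.053 ] 0.0017
e_hl [0.3808 0.3335 0.0628] 0.0003
jar [0.5612 0.3307 0.1546] 0.0001
vcap [ 0.7005 -0.0673  0.068 ] 0.0002
```

```bash
cat > m2.py <<'E'
from h import *
for p in((361,133),(75,163),(365,163),(70,197)):print("ledT",p,np.round(plane("top",tc(p),.11),4))
for p in((332,219),(278,72),(303,222),(252,80)):print("ledS",p,np.round(plane("side",sc(p),.11),4))
# colour masks
t=C["top"]["image"];s=C["side"]["image"]
def cm(n,im,f,box):
    x0,y0,x1,y1=box;h=cv2.cvtColor(im[y0:y1,x0:x1],cv2.COLOR_RGB2HSV).astype(int);m=f(h)
    ys,xs=np.nonzero(m);return xs.mean()+x0,ys.mean()+y0,m.sum(),(xs.min()+x0,xs.max()+x0,ys.min()+y0,ys.max()+y0)
dark=lambda h:h[...,2]<45
print(cm("top",t,dark,(395,195,420,222)),cm("side",s,dark,(318,260,350,285)))
a=cm("top",t,dark,(395,195,420,222))[:2];b=cm("side",s,dark,(318,260,350,285))[:2];print("dot",tri(a,b),plane("top",a,.074),plane("side",b,.074))
# wheel ellipse
for n,im,bx in(("top",t,(350,155,465,265)),("side",s,(270,230,395,325))):
    x0,y0,x1,y1=bx;h=cv2.cvtColor(im[y0:y1,x0:x1],cv2.COLOR_RGB2HSV)
    m=((h[...,0]>105)&(h[...,0]<140)&(h[...,2]>110)).astype(np.uint8)
    c=max(cv2.findContours(m,0,1)[0],key=cv2.contourArea);e=cv2.fitEllipse(cv2.convexHull(c));print(n,e)
    pts=np.array([plane(n,q[0]+[x0,y0],.06)[:2] for q in cv2.convexHull(c)]);
    A=np.c_[2*pts,np.ones(len(pts))];sol=np.linalg.lstsq(A,(pts**2).sum(1),rcond=None)[0];print("circ",sol[:2],np.sqrt(sol[2]+sol[:2]@sol[:2]))
E
python3 m2.py
```

```text
ledT (361, 133) [0.6087 0.029  0.11  ]
ledT (75, 163) [0.5843 0.3084 0.11  ]
ledT (365, 163) [0.5787 0.0257 0.11  ]
ledT (70, 197) [0.5509 0.313  0.11  ]
ledS (332, 219) [0.6049 0.0221 0.11  ]
ledS (278, 72) [0.5825 0.322  0.11  ]
ledS (303, 222) [0.574  0.0197 0.11  ]
ledS (252, 80) [0.5492 0.3062 0.11  ]m2.py:8: RuntimeWarning: Mean of empty slice.
  ys,xs=np.nonzero(m);return xs.mean()+x0,ys.mean()+y0,m.sum(),(xs.min()+x0,xs.max()+x0,ys.min()+y0,ys.max()+y0)
  ret = ret.dtype.type(ret / rcount)
Traceback (most recent call last):
  File "m2.py", line 10, in <module>
    print(cm("top",t,dark,(395,195,420,222)),cm("side",s,dark,(318,260,350,285)))
          ~~^^^^^^^^^^^^^^^^^^^^^^^^^^^^^^^^
  File "m2.py", line 8, in cm
    ys,xs=np.nonzero(m);return xs.mean()+x0,ys.mean()+y0,m.sum(),(xs.min()+x0,xs.max()+x0,ys.min()+y0,ys.max()+y0)
                                                                  ~~~~~~^^
ValueError: zero-size array to reduction operation minimum which has no identity
```

```bash
sed -i 's/<45/<75/' m2.py; python3 m2.py 2>&1 | grep -v led; python3 - <<'E'
import sys;sys.path.insert(0,'.')
E
cat > plan.py <<'E'
# python3 plan.py x y z yaw_deg : from measured pose, world delta in tool units
import sys,numpy as np
from station import env
from scipy.spatial.transform import Rotation as R
s=env.read_state();q=s["ee_rot"];r=R.from_quat([q[1],q[2],q[3],q[0]]);p=np.array(s["ee_pos"])
a=[float(v) for v in sys.argv[1:]]
X=r.as_matrix()
yaw=np.degrees(np.arctan2(X[1,0],X[0,0]))
print("t",round(s["clock"],1),"tcp",np.round(p,4),"yaw",round(yaw,2),"tilt",np.round(X[:,2],3),"gap",round(s["finger_gap"],4),"F",np.round(s["force"],1),"q",np.round(s["joint_positions"],2))
if len(a)>=3:
    d=r.inv().apply(np.array(a[:3])-p)/.03;print("shift units",np.round(d,2))
    if len(a)>3: print("wz total units",round(-(a[3]-yaw)/6,2))
E
```

```text
(np.float64(407.75531914893617), np.float64(207.97872340425533), np.int64(94), (np.int64(403), np.int64(413), np.int64(203), np.int64(213))) (np.float64(332.70454545454544), np.float64(271.1136363636364), np.int64(88), (np.int64(327), np.int64(338), np.int64(267), np.int64(275)))
dot (array([ 0.53145829, -0.26165217,  0.07078214]), np.float64(0.0009083313770774758)) [ 0.53170434 -0.26102786  0.074     ] [ 0.53035422 -0.26474864  0.074     ]
top ((55.320526123046875, 56.72331237792969), (85.66134643554688, 92.04917907714844), 86.192626953125)
circ [ 0.52707382 -0.25639682] 0.13003792484597373
side ((61.91169738769531, 48.118988037109375), (78.26571655273438, 103.30139923095703), 92.45120239257812)
circ [ 0.52854753 -0.26475419] 0.13548661778931104
```

Call:
servo_tool:
  motion:
    - [[0,0,-1,0,0,-0.5,0],[0,0,-1,0,0,-0.5,0],[0,0,-1,0,0,-0.5,0],[0,0,-1,0,0,-0.5,0],[0,0,-1,0,0,-0.5,0],[0,0,-1,0,0,0,0],[0,0,-1,0,0,0,0],[0,0,-1,0,0,0,0]]

```text
clock: 1.2
ee_pos: [0.121, -0.5365, 0.2569]
ee_rot: [0.0, 0.862, 0.507, -0.0]
force: [-0.2, 0.3, -1.0]
finger_gap: 0.0931
grip_force: 0.0
```

Call:
servo_tool:
  motion:
    - [[0,0,-1,0,0,0,0],[0,0,-1,0,0,0,0],[0,0,-1,0,0,0,0],[0,0,-1,0,0,0,0],[0,0,-1,0,0,0,0],[0,0,-0.7,0,0,0,0],[0,0,0,0,0,0,0]]

```text
clock: 1.9
ee_pos: [0.121, -0.5365, 0.2567]
ee_rot: [-0.0, 0.676, 0.737, 0.0]
force: [0.1, 1.0, 0.3]
finger_gap: 0.0928
grip_force: 0.0
```

```bash
python3 plan.py 0.611 -0.314 0.25 95
```

```text
t 1.9 tcp [ 0.121  -0.5365  0.2567] yaw 94.94 tilt [-0.  0. -1.] gap 0.0928 F [0.1 1.  0.3] q [-1.55  0.22  1.4  -0.    1.52 -1.64]
shift units [ 5.98 16.91  0.22]
wz total units -0.01
```

Call:
servo_tool:
  motion:
    - [[0,0,0,0.35,1,0,0],[0,0,0,0.35,1,0,0],[0,0,0,0.35,1,0,0],[0,0,0,0.35,1,0,0],[0,0,0,0.35,1,0,0],[0,0,0,0.35,1,0,0],[0,0,0,0.35,1,0,0],[0,0,0,0.35,1,0,0]]

```text
clock: 2.7
ee_pos: [0.3541, -0.4316, 0.2568]
ee_rot: [0.0, 0.677, 0.736, -0.0]
force: [0.5, -0.0, 0.8]
finger_gap: 0.093
grip_force: 0.0
```

Call:
servo_tool:
  motion:
    - [[0,0,0,0.35,1,0,0],[0,0,0,0.35,1,0,0],[0,0,0,0.35,1,0,0],[0,0,0,0.35,1,0,0],[0,0,0,0.35,1,0,0],[0,0,0,0.35,1,0,0],[0,0,0,0.35,1,0,0],[0,0,0,0.35,1,0,0]]

```text
clock: 3.5
ee_pos: [0.586, -0.3274, 0.2567]
ee_rot: [-0.0, 0.677, 0.736, -0.0]
force: [-0.1, -0.5, -0.4]
finger_gap: 0.093
grip_force: 0.0
```

Call:
servo_tool:
  motion:
    - [[0,0,0,0.38,0.91,0.2,0],[0,0,0,0,0,0,0],[0,0,0,0,0,0,0]]

```text
clock: 3.8
ee_pos: [0.6112, -0.3139, 0.25]
ee_rot: [-0.001, 0.676, 0.737, -0.0]
force: [0.5, 0.3, -0.5]
finger_gap: 0.0931
grip_force: 0.0
```

```bash
python3 plan.py 0.611 -0.314 0.071; python3 - <<'E'
from h import *
p=np.array(env.read_state()["ee_pos"])
o=[]
for n in C:
    u=proj(n,p)[0];im=C[n]["image"];x,y=[int(round(v)) for v in u];print(n,u)
    a=im[y-40:y+40,x-50:x+50,::-1];o.append(cv2.resize(a,None,fx=4,fy=4,interpolation=cv2.INTER_CUBIC))
cv2.imwrite("pics/g.png",np.hstack(o))
E
```

```text
t 3.8 tcp [ 0.6112 -0.3139  0.25  ] yaw 94.91 tilt [-0.001  0.    -1.   ] gap 0.0931 F [ 0.5  0.3 -0.5] q [-0.64  0.49  1.04 -0.    1.62 -0.72]
shift units [-0.01  0.    5.97]
top [441.20118022 167.8577724 ]
side [372.23596125 230.62826955]
```

View pics/g.png

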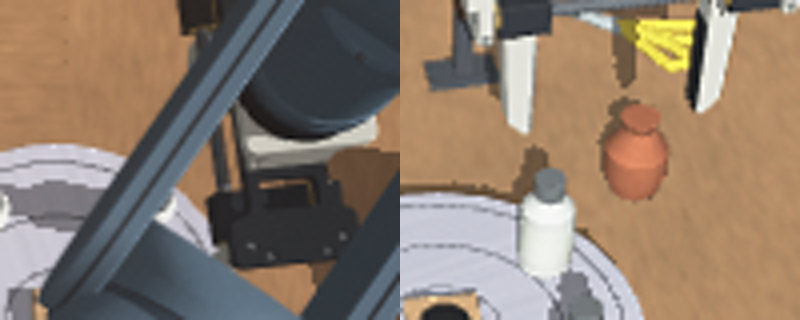

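The side crop shows the open fingertips straddling the line of bottle B, as planned. I descend and grip.

Call:
servo_tool:
  motion:
    - [[0,0,0,0,0,1,0],[0,0,0,0,0,1,0],[0,0,0,0,0,1,0],[0,0,0,0,0,1,0],[0,0,0,0,0,1,0],[0,0,0,0,0,0.95,0],[0,0,0,0,0,0,0]]

```text
clock: 4.6
ee_pos: [0.6074, -0.3136, 0.0682]
ee_rot: [-0.004, 0.677, 0.736, -0.001]
force: [-0.9, -0.6, -0.2]
finger_gap: 0.0932
grip_force: 0.0
```

Call:
servo_tool:
  motion:
    - [[0,0,0,0,0,0,0.3],[0,0,0,0,0,0,0.45],[0,0,0,0,0,0,0.6],[0,0,0,0,0,0,0.8],[0,0,0,0,0,0,1],[0,0,0,0,0,0,1],[0,0,0,0,0,0,1]]

```text
clock: 5.3
ee_pos: [0.6112, -0.3143, 0.0724]
ee_rot: [0.0, 0.676, 0.737, 0.0]
force: [0.3, 0.1, 0.2]
finger_gap: 0.0413
grip_force: 0.0
```

```bash
python3 plan.py; python3 - <<'E'
from h import *
o=[]
for n,(x,y) in dict(top=(415,185),side=(350,265)).items():
    a=C[n]["image"][y-50:y+50,x-50:x+50,::-1];o.append(cv2.resize(a,None,fx=4,fy=4,interpolation=cv2.INTER_CUBIC))
cv2.imwrite("pics/g1.png",np.hstack(o))
E
```

```text
t 5.3 tcp [ 0.6112 -0.3143  0.0724] yaw 94.92 tilt [ 0. -0. -1.] gap 0.0413 F [0.3 0.1 0.2] q [-0.64  0.58  1.31 -0.    1.25 -0.72]
```

View pics/g1.png

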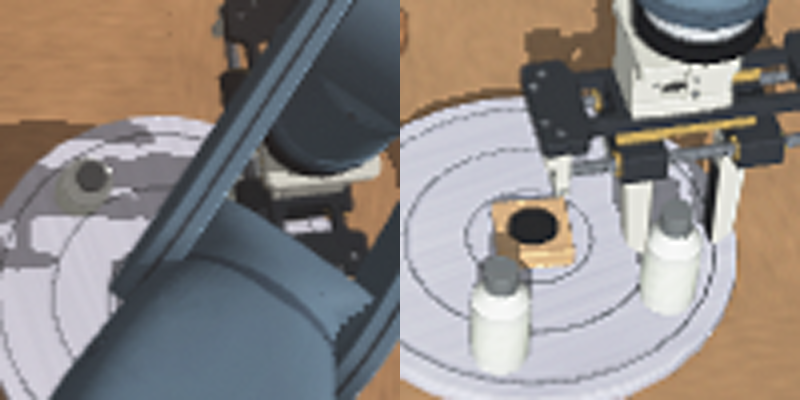

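The side crop shows the fingers closing just behind (+y of) bottle B, with tips near image (370,275) and the bottle at (367,281). I'll check the projections before closing any further.

```bash
python3 - <<'E'
from h import *
for n in C:
    for X in([.6112,-.3143,.0724],[.6112,-.3143,.0804],[.611,-.314,.06],[.611,-.314,.135],[.611,-.332,.06]):print(n,X,proj(n,X)[0].round(1))
for p in((360,276),(380,274.5),(370,275)):
    for z in(.072,.08,.09):print(p,z,plane("side",p,z).round(4))
im=C["side"]["image"][225:300,330:410,::-1];cv2.imwrite("pics/g2.png",cv2.resize(im,None,fx=8,fy=8,interpolation=cv2.INTER_NEAREST))
E
```

```text
top [0.6112, -0.3143, 0.0724] [424.7 180.5]
top [0.6112, -0.3143, 0.0804] [425.4 179.9]
top [0.611, -0.314, 0.06] [423.7 181.3]
top [0.611, -0.314, 0.135] [429.8 176.4]
top [0.611, -0.332, 0.06] [429.8 181.2]
side [0.6112, -0.3143, 0.0724] [367.  283.5]
side [0.6112, -0.3143, 0.0804] [367.2 281.3]
side [0.611, -0.314, 0.06] [366.6 286.7]
side [0.611, -0.314, 0.135] [368.7 266. ]
side [0.611, -0.332, 0.06] [367.8 292.1]
(360, 276) 0.072 [ 0.5979 -0.2869  0.072 ]
(360, 276) 0.08 [ 0.5962 -0.2942  0.08  ]
(360, 276) 0.09 [ 0.594  -0.3034  0.09  ]
(380, 274.5) 0.072 [ 0.65  -0.287  0.072]
(380, 274.5) 0.08 [ 0.6478 -0.2943  0.08  ]
(380, 274.5) 0.09 [ 0.6451 -0.3035  0.09  ]
(370, 275) 0.072 [ 0.624  -0.2861  0.072 ]
(370, 275) 0.08 [ 0.6221 -0.2934  0.08  ]
(370, 275) 0.09 [ 0.6196 -0.3026  0.09  ]
```

View pics/g2.png

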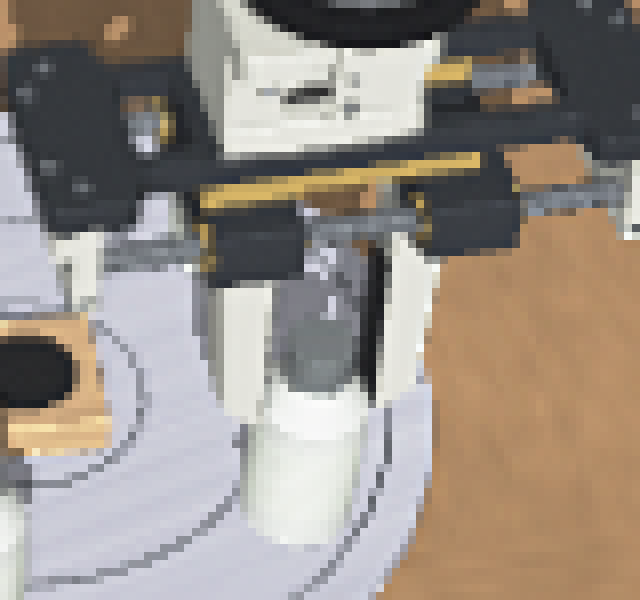

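The fingers straddle the bottle in x, but their tips appear higher or further back than expected. I'll read the gap and close a bit more to see whether there is contact.

```bash
python3 plan.py; python3 -c "
from station import env;print(env.read_state()['grip_force'])"
```

```text
t 5.5 tcp [ 0.6111 -0.3143  0.0721] yaw 94.91 tilt [-0.  0. -1.] gap 0.0329 F [-0.8  0.  -0.2] q [-0.64  0.58  1.31  0.    1.25 -0.72]
26.987699548080855
```

Call:
servo_tool:
  motion:
    - [[0,0,0,0,0,0,1],[0,0,0,0,0,0,1]]

```text
clock: 5.7
ee_pos: [0.611, -0.3143, 0.0721]
ee_rot: [-0.0, 0.676, 0.737, -0.0]
force: [-0.4, 0.4, 0.2]
finger_gap: 0.0331
grip_force: 26.9
```

```bash
python3 plan.py;python3 - <<'E'
from h import *
im=C["side"]["image"][220:300,320:400,::-1];a=cv2.resize(im,None,fx=5,fy=5,interpolation=cv2.INTER_CUBIC)
im=C["top"]["image"][130:210,390:470,::-1];b=cv2.resize(im,None,fx=5,fy=5,interpolation=cv2.INTER_CUBIC)
cv2.imwrite("pics/g3.png",np.hstack([a,b]))
E
```

```text
t 5.7 tcp [ 0.611  -0.3143  0.0721] yaw 94.91 tilt [-0.  0. -1.] gap 0.0331 F [-0.4  0.4  0.2] q [-0.64  0.58  1.31 -0.    1.25 -0.72]
```

View pics/g3.png

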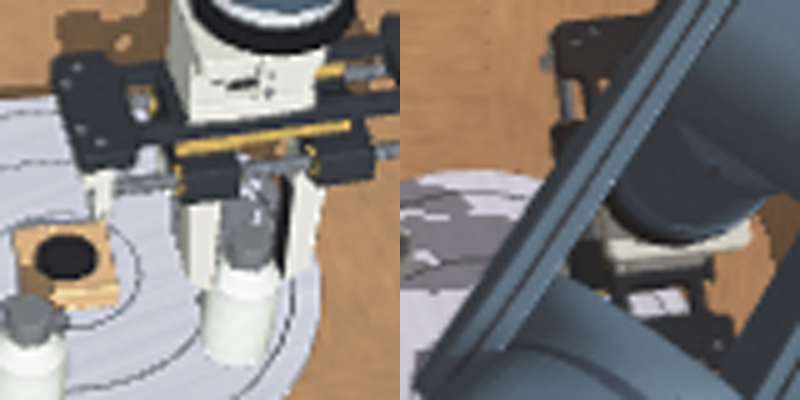

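The side crop shows the fingers against bottle B's upper body, with tips at about image (361,277) and (378,276), and the bottle upright. I'll use the epipolar geometry of the gripper body to tell a height offset from a y offset.

```bash
python3 - <<'E'
from h import *
# expected body bottom centre etc
for z in(.0724,.095,.156,.18,.2,.22):print(z,[proj(n,[.611,-.314,z])[0].round(1) for n in C],[proj(n,[.611,-.287,z])[0].round(1) for n in C])
# gripper body lower corner blocks: top low-x end block bottom edge approx ; side left block
print(tri((457,199),(339,246)),tri((425,135),(398,236)))
for X in([.611-.094,-.314-.0375,.156],[.611-.094,-.314+.0375,.156],[.611+.094,-.314-.0375,.156],[.611+.094,-.314+.0375,.156]):print(X,[proj(n,X)[0].round(1) for n in C])
E
```

```text
0.0724 [array([424.6, 180.5]), array([366.9, 283.4])] [array([415.3, 180.7]), array([365.1, 275.5])]
0.095 [array([426.5, 179.1]), array([367.6, 277.2])] [array([417. , 179.3]), array([365.7, 269.4])]
0.156 [array([431.7, 174.9]), array([369.4, 259.9])] [array([421.8, 175.1]), array([367.4, 252. ])]
0.18 [array([433.9, 173.2]), array([370.1, 252.7])] [array([423.8, 173.4]), array([368.1, 244.9])]
0.2 [array([435.7, 171.7]), array([370.7, 246.6])] [array([425.6, 171.9]), array([368.7, 238.8])]
0.22 [array([437.7, 170.1]), array([371.4, 240.3])] [array([427.3, 170.3]), array([369.3, 232.5])]
(array([ 0.52997154, -0.35204013,  0.24546145]), np.float64(0.0009659338287245425)) (array([ 0.69538021, -0.28736743,  0.20593447]), np.float64(0.018881528656143794))
[0.517, -0.3515, 0.156] [array([447.3, 208.8]), array([332.5, 274.1])]
[0.517, -0.2765, 0.156] [array([419.7, 209.4]), array([328.7, 251.7])]
[0.705, -0.3515, 0.156] [array([443.5, 141.1]), array([411.2, 268.2])]
[0.705, -0.2765, 0.156] [array([416.3, 141.6]), array([403.8, 246.4])]
```

The body corner triangulates to the right y but a greater height, so the fingers seem to sit about 25 mm higher than the TCP reading suggests. That fits gripping the 33 mm shoulder. I'll open and descend in small, force-checked steps.

Call:
servo_tool:
  motion:
    - [[0,0,0,0,0,0,0.8],[0,0,0,0,0,0,0.3],[0,0,0,0,0,0,0],[0,0,0,0,0,0,0],[0,0,0,0,0,0,0],[0,0,0,0,0,0.15,0],[0,0,0,0,0,0.15,0],[0,0,0,0,0,0,0]]

```text
clock: 6.7
ee_pos: [0.6105, -0.3139, 0.062]
ee_rot: [-0.001, 0.676, 0.737, -0.0]
force: [-0.6, -0.5, 0.7]
finger_gap: 0.0844
grip_force: 0.0
```

Call:
servo_tool:
  motion:
    - [[0,0,0,0,0,0.1,0],[0,0,0,0,0,0,0]]

```text
clock: 6.9
ee_pos: [0.6108, -0.3142, 0.0597]
ee_rot: [-0.0, 0.676, 0.737, -0.0]
force: [-0.8, -1.1, 1.0]
finger_gap: 0.0923
grip_force: 0.0
```

```bash
python3 plan.py
```

```text
t 6.9 tcp [ 0.6108 -0.3142  0.0597] yaw 94.91 tilt [-0.001  0.001 -1.   ] gap 0.0923 F [-0.8 -1.1  1. ] q [-0.64  0.59  1.33 -0.    1.22 -0.72]
```

Call:
servo_tool:
  motion:
    - [[0,0,0,0,0,0.07,0],[0,0,0,0,0,0,0]]

```text
clock: 7.1
ee_pos: [0.611, -0.3143, 0.0579]
ee_rot: [-0.0, 0.676, 0.737, -0.0]
force: [-0.3, 0.2, -0.6]
finger_gap: 0.0931
grip_force: 0.0
```

Call:
servo_tool:
  motion:
    - [[0,0,0,0,0,0.07,0],[0,0,0,0,0,0,0]]

```text
clock: 7.3
ee_pos: [0.611, -0.3143, 0.0558]
ee_rot: [-0.0, 0.676, 0.737, -0.0]
force: [-0.5, -1.0, -0.1]
finger_gap: 0.0929
grip_force: 0.0
```

No contact even at 0.056, which confirms the tips ride higher. I continue down in small steps.

Call:
servo_tool:
  motion:
    - [[0,0,0,0,0,0.1,0],[0,0,0,0,0,0,0]]

```text
clock: 7.5
ee_pos: [0.6109, -0.3142, 0.0526]
ee_rot: [-0.0, 0.676, 0.737, -0.0]
force: [0.6, -0.4, -0.2]
finger_gap: 0.0935
grip_force: 0.0
```

Call:
servo_tool:
  motion:
    - [[0,0,0,0,0,0.1,0],[0,0,0,0,0,0,0]]

```text
clock: 7.7
ee_pos: [0.6108, -0.3142, 0.0495]
ee_rot: [-0.0, 0.676, 0.737, -0.0]
force: [0.1, 0.2, -0.2]
finger_gap: 0.093
grip_force: 0.0
```

```bash
python3 plan.py; python3 - <<'E'
from h import *
print([proj(n,[.611,-.314,.0497])[0].round(1) for n in C])
im=C["side"]["image"][225:305,320:420,::-1];a=cv2.resize(im,None,fx=8,fy=7,interpolation=cv2.INTER_CUBIC)
cv2.imwrite("pics/g4.png",a)
E
```

```text
t 7.7 tcp [ 0.6108 -0.3142  0.0495] yaw 94.91 tilt [-0.001  0.    -1.   ] gap 0.093 F [ 0.1  0.2 -0.2] q [-0.64  0.6   1.34 -0.    1.2  -0.72]
[array([422.9, 181.9]), array([366.3, 289.4])]
```

View pics/g4.png

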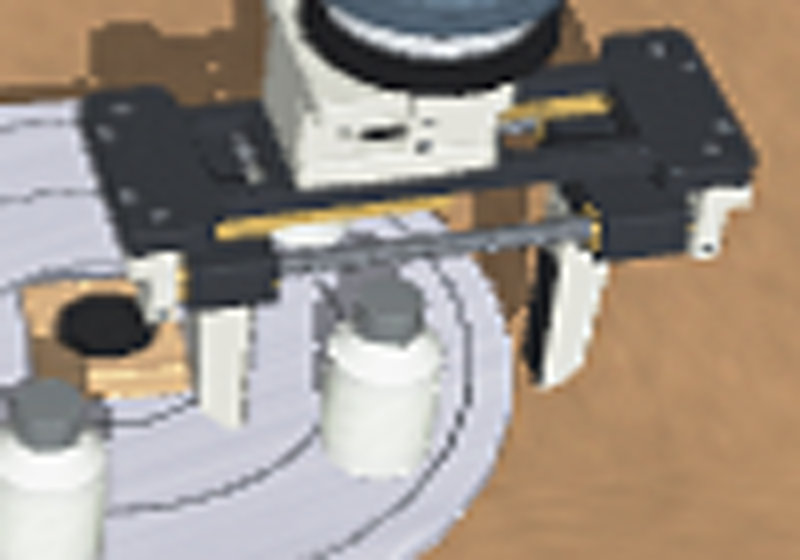

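The crop shows the open fingers straddling bottle B, with tips at image (348,286) and (388,280). That puts them at z≈0.074 while the TCP reads 0.0495. I keep descending to find the touch height.

Call:
servo_tool:
  motion:
    - [[0,0,0,0,0,0.1,0],[0,0,0,0,0,0.1,0],[0,0,0,0,0,0,0]]

```text
clock: 8.1
ee_pos: [0.6107, -0.3141, 0.0433]
ee_rot: [-0.001, 0.676, 0.737, -0.0]
force: [-0.5, 1.1, 0.6]
finger_gap: 0.0931
grip_force: 0.0
```

Call:
servo_tool:
  motion:
    - [[0,0,0,0,0,0.07,0],[0,0,0,0,0,0,0],[0,0,0,0,0,0,0]]

```text
clock: 8.4
ee_pos: [0.6111, -0.3144, 0.0419]
ee_rot: [-0.0, 0.676, 0.737, 0.0]
force: [-0.6, 0.5, -0.3]
finger_gap: 0.0929
grip_force: 0.0
```

Call:
servo_tool:
  motion:
    - [[0,0,0,0,0,0.05,0],[0,0,0,0,0,0,0],[0,0,0,0,0,0,0]]

```text
clock: 8.7
ee_pos: [0.6111, -0.3144, 0.0405]
ee_rot: [0.0, 0.676, 0.737, 0.0]
force: [0.8, -0.3, -0.7]
finger_gap: 0.0929
grip_force: 0.0
```

Call:
servo_tool:
  motion:
    - [[0,0,0,0,0,0,0.4],[0,0,0,0,0,0,0.6],[0,0,0,0,0,0,1],[0,0,0,0,0,0,1],[0,0,0,0,0,0,1],[0,0,0,0,0,0,1],[0,0,0,0,0,0,1],[0,0,0,0,0,0,1]]

```text
clock: 9.5
ee_pos: [0.611, -0.3143, 0.0405]
ee_rot: [-0.0, 0.676, 0.737, -0.0]
force: [-0.1, 0.8, -0.9]
finger_gap: 0.0355
grip_force: 30.0
```

Call:
servo_tool:
  motion:
    - [[0,0,0,0,0,0,1],[0,0,0,0,0,0,1],[0,0,0,0,0,-0.2,1],[0,0,0,0,0,-0.3,1],[0,0,0,0,0,0,1]]

```text
clock: 10.0
ee_pos: [0.6122, -0.3151, 0.0575]
ee_rot: [0.002, 0.676, 0.737, 0.0]
force: [0.6, -0.2, -0.6]
finger_gap: 0.0354
grip_force: 30.0
```

Bottle B is held at 35.5 mm and lifted. I plan the move to the ledge slot.

```bash
python3 plan.py 0.576 0.203 0.165 94.95
```

```text
t 10.0 tcp [ 0.6122 -0.3151  0.0575] yaw 94.91 tilt [ 0.003 -0.002 -1.   ] gap 0.0354 F [ 0.6 -0.2 -0.6] q [-0.64  0.59  1.33  0.    1.22 -0.72]
shift units [17.3   0.28 -3.62]
wz total units -0.01
```

Call:
servo_tool:
  motion:
    - [[0,0,0,0,0,-0.7,1],[0,0,0,0,0,-1,1],[0,0,0,0,0,-1,1],[0,0,0,0.3,0,-0.9,1],[0,0,0,0.7,0,0,1],[0,0,0,1,0.02,0,1],[0,0,0,1,0.02,0,1],[0,0,0,1,0.02,0,1]]

```text
clock: 10.8
ee_pos: [0.6025, -0.1938, 0.1638]
ee_rot: [0.0, 0.676, 0.737, 0.0]
force: [-0.1, 0.6, -0.6]
finger_gap: 0.0354
grip_force: 30.0
```

Call:
servo_tool:
  motion:
    - [[0,0,0,1,0.02,0,1],[0,0,0,1,0.02,0,1],[0,0,0,1,0.02,0,1],[0,0,0,1,0.02,0,1],[0,0,0,1,0.02,0,1],[0,0,0,1,0.02,0,1],[0,0,0,1,0.02,0,1],[0,0,0,1,0.02,0,1]]

```text
clock: 11.6
ee_pos: [0.5868, 0.046, 0.1639]
ee_rot: [0.0, 0.676, 0.737, 0.0]
force: [1.2, 0.2, -1.2]
finger_gap: 0.0355
grip_force: 30.0
```

Call:
servo_tool:
  motion:
    - [[0,0,0,1,0.02,0,1],[0,0,0,1,0.02,0,1],[0,0,0,1,0.02,0,1],[0,0,0,1,0.02,0,1],[0,0,0,1,0.02,0,1],[0,0,0,0,0,0,1],[0,0,0,0,0,0,1]]

```text
clock: 12.3
ee_pos: [0.5769, 0.195, 0.1636]
ee_rot: [0.0, 0.676, 0.737, -0.0]
force: [0.1, 0.2, -0.8]
finger_gap: 0.0354
grip_force: 30.0
```

```bash
python3 plan.py 0.576 0.203 0.095 94.95; python3 - <<'E'
from h import *
print([proj(n,[.576,.203,.11])[0].round(1) for n in C])
im=C["side"]["image"][115:305,240:410,::-1];a=cv2.resize(im,None,fx=3,fy=3,interpolation=cv2.INTER_CUBIC)
cv2.imwrite("pics/g5.png",a)
E
```

```text
t 12.3 tcp [0.5769 0.195  0.1636] yaw 95.01 tilt [ 0. -0. -1.] gap 0.0354 F [ 0.1  0.2 -0.8] q [ 0.14  0.38  1.41 -0.    1.35  0.06]
shift units [ 0.27 -0.01  2.29]
wz total units 0.01
[array([243.9, 193.9]), array([329.1, 158.7])]
```

View pics/g5.png

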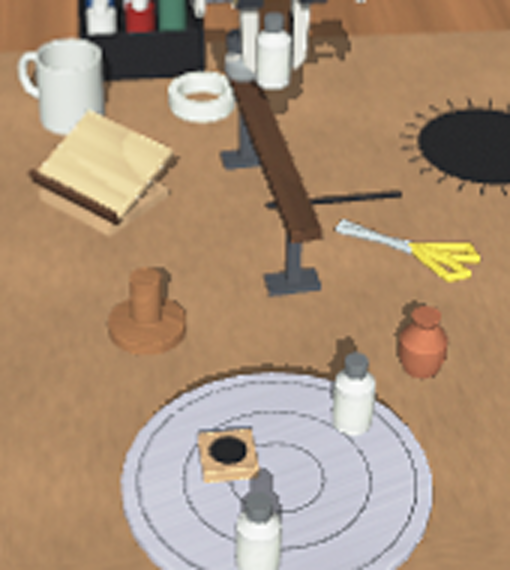

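The side crop shows the held bottle at image (332,133) over the ledge, beside the jar. The tile has been knocked to crop (228,453), image (316,266). I check the foot projection, then lower.

```bash
python3 - <<'E'
from h import *
for z in(.183,.258):print([proj(n,[.577,.195,z])[0].round(1) for n in C])
print(plane("side",(331.7,142.5),.18))
E
```

```text
[array([243.2, 189.2]), array([330.2, 140.7])]
[array([239.1, 184.2]), array([330.7, 119.8])]
[0.58109132 0.18885637 0.18      ]
```

Call:
servo_tool:
  motion:
    - [[0,0,0,0,0,0.6,1],[0,0,0,0,0,0.6,1],[0,0,0,0,0,0.6,1],[0,0,0,0,0,0.2,1],[0,0,0,0,0,0,1],[0,0,0,0,0,0,1]]

```text
clock: 13.1
ee_pos: [0.5777, 0.1942, 0.1043]
ee_rot: [0.0, 0.676, 0.737, 0.0]
force: [0.8, 0.8, -1.1]
finger_gap: 0.0353
grip_force: 30.0
```

Call:
servo_tool:
  motion:
    - [[0,0,0,0,0,0.3,1],[0,0,0,0,0,0,1],[0,0,0,0,0,0,1]]

```text
clock: 13.4
ee_pos: [0.5769, 0.1946, 0.0944]
ee_rot: [-0.0, 0.676, 0.737, -0.0]
force: [-0.7, -0.5, -0.9]
finger_gap: 0.0355
grip_force: 30.0
```

Call:
servo_tool:
  motion:
    - [[0,0,0,0,0,0.07,1],[0,0,0,0,0,0,1],[0,0,0,0,0,0,1]]

```text
clock: 13.7
ee_pos: [0.577, 0.1946, 0.0924]
ee_rot: [0.0, 0.676, 0.737, 0.0]
force: [0.7, 0.4, -0.5]
finger_gap: 0.0354
grip_force: 30.0
```

Call:
servo_tool:
  motion:
    - [[0,0,0,0,0,0.05,1],[0,0,0,0,0,0,1],[0,0,0,0,0,0,1]]

```text
clock: 14.0
ee_pos: [0.577, 0.1946, 0.0908]
ee_rot: [-0.0, 0.676, 0.737, -0.0]
force: [-0.1, 0.3, -1.2]
finger_gap: 0.0356
grip_force: 30.0
```

Call:
servo_tool:
  motion:
    - [[0,0,0,0,0,0.04,1],[0,0,0,0,0,0,1],[0,0,0,0,0,0,1]]

```text
clock: 14.3
ee_pos: [0.5772, 0.1946, 0.0904]
ee_rot: [0.0, 0.676, 0.737, 0.0]
force: [-1.3, -0.3, 6.3]
finger_gap: 0.0351
grip_force: 30.0
```

Call:
servo_tool:
  motion:
    - [[0,0,0,0,0,0.03,1],[0,0,0,0,0,0,1],[0,0,0,0,0,0,1]]

```text
clock: 14.6
ee_pos: [0.5773, 0.1946, 0.0904]
ee_rot: [0.0, 0.676, 0.737, 0.0]
force: [-3.5, -0.1, 10.6]
finger_gap: 0.0353
grip_force: 30.0
```

Contact at TCP z=0.0905 agrees with the bottle foot being at TCP+19.5 mm. I relax slightly, release and rise.

Call:
servo_tool:
  motion:
    - [[0,0,0,0,0,-0.05,1],[0,0,0,0,0,0,0.5],[0,0,0,0,0,0,0.2],[0,0,0,0,0,0,0],[0,0,0,0,0,0,0],[0,0,0,0,0,0,0],[0,0,0,0,0,0,0],[0,0,0,0,0,-0.3,0]]

```text
clock: 15.4
ee_pos: [0.576, 0.1944, 0.0983]
ee_rot: [-0.001, 0.676, 0.737, -0.001]
force: [0.5, -0.0, -0.1]
finger_gap: 0.0865
grip_force: 0.0
```

Call:
servo_tool:
  motion:
    - [[0,0,0,0,0,-0.7,0],[0,0,0,0,0,-1,0],[0,0,0,0,0,-1,0],[0,0,0,0,0,-0.4,0],[0,0,0,-1,0,0,0],[0,0,0,-1,0,0,0],[0,0,0,-1,0,0,0],[0,0,0,-1,0,0,0]]

```text
clock: 16.2
ee_pos: [0.587, 0.074, 0.1919]
ee_rot: [-0.0, 0.676, 0.737, -0.0]
force: [0.0, -0.1, -1.2]
finger_gap: 0.093
grip_force: 0.0
```

```bash
cat > look.py <<'E'
from h import *
import sys
# bottle caps: grey dark blobs; dot: black blob; printed in both views within wheel
for n,bx in(("top",(350,150,465,265)),("side",(275,225,400,330))):
    x0,y0,x1,y1=bx;h=cv2.cvtColor(C[n]["image"][y0:y1,x0:x1],cv2.COLOR_RGB2HSV)
    for nm,m in(("grey",(h[...,2]>75)&(h[...,2]<125)&(h[...,1]<50)),("dark",(h[...,2]<75)),("white",(h[...,2]>205)&(h[...,1]<30))):
        k,l,st,ce=cv2.connectedComponentsWithStats(m.astype(np.uint8))
        print(n,nm,[(round(ce[i][0]+x0,1),round(ce[i][1]+y0,1),int(st[i][4])) for i in range(1,k) if st[i][4]>25])
E
python3 look.py; python3 plan.py; python3 - <<'E'
from h import *
a=cv2.resize(C["side"]["image"][115:325,240:410,::-1],None,fx=2.4,fy=2.4,interpolation=cv2.INTER_CUBIC)
b=cv2.resize(C["top"]["image"][150:290,180:460,::-1],None,fx=1.4,fy=3,interpolation=cv2.INTER_CUBIC)
b=cv2.resize(C["top"]["image"][155:265,350:460,::-1],None,fx=3.5,fy=3.5,interpolation=cv2.INTER_CUBIC)
c=np.zeros((504,a.shape[1]+b.shape[1],3),np.uint8);c[:a.shape[0],:a.shape[1]]=a;c[:b.shape[0],a.shape[1]:]=b
cv2.imwrite("pics/g6.png",c);print(c.shape)
E
```

```text
top grey [(np.float64(377.5), np.float64(182.3), 228), (np.float64(426.9), np.float64(215.9), 409), (np.float64(386.8), np.float64(223.1), 98)]
top dark [(np.float64(398.8), np.float64(222.5), 91)]
top white []
side grey [(np.float64(357.8), np.float64(235.6), 38), (np.float64(326.4), np.float64(282.9), 74)]
side dark [(np.float64(315.6), np.float64(264.7), 82)]
side white [(np.float64(334.0), np.float64(278.5), 4948)]
t 16.3 tcp [0.5874 0.0715 0.1918] yaw 94.7 tilt [-0.001 -0.001 -1.   ] gap 0.0929 F [-0.   0.6  0.1] q [-0.07  0.33  1.41 -0.    1.4  -0.15]
(504, 793, 3)
```

View pics/g6.png

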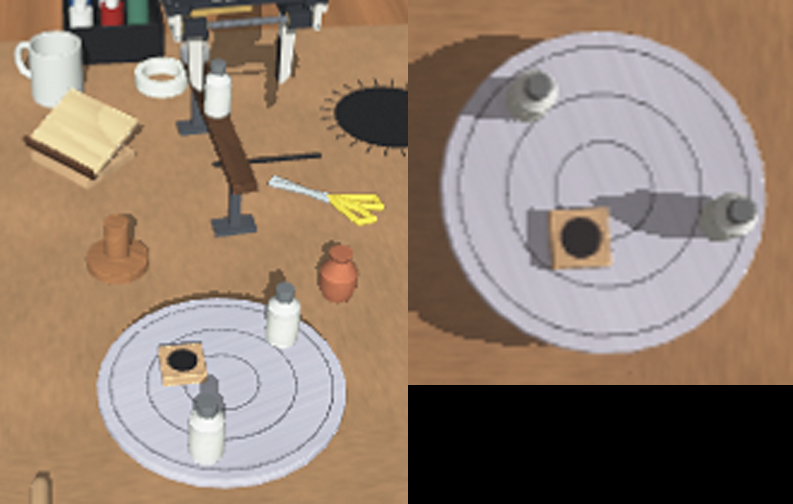

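The crop shows bottle B standing on the ledge at (217,95). On the wheel, the caps of A and C are unmoved and the tile dot is at top-view (399,222). Next is bottle A.

```bash
python3 plan.py 0.6075 -0.197 0.16 94.9; python3 - <<'E'
from h import *
print("tile",tri((398.8,222.5),(315.6,264.7)))
E
```

```text
t 16.4 tcp [0.5871 0.0746 0.1919] yaw 94.81 tilt [-0.001  0.001 -1.   ] gap 0.093 F [-0.   0.6  0.4] q [-0.06  0.33  1.41  0.    1.4  -0.15]
shift units [-9.08 -0.08  1.06]
wz total units -0.02
tile (array([ 0.48996623, -0.2340807 ,  0.07047577]), np.float64(0.0011095377820002233))
```

Call:
servo_tool:
  motion:
    - [[0,0,0,-1,-0.01,0,0],[0,0,0,-1,-0.01,0,0],[0,0,0,-1,-0.01,0,0],[0,0,0,-1,-0.01,0,0],[0,0,0,-1,-0.01,0,0],[0,0,0,-1,-0.01,0,0],[0,0,0,-1,-0.01,0,0],[0,0,0,-1,-0.01,0,0]]

```text
clock: 17.3
ee_pos: [0.6058, -0.1639, 0.1922]
ee_rot: [-0.0, 0.675, 0.737, 0.0]
force: [0.8, 0.2, 0.5]
finger_gap: 0.093
grip_force: 0.0
```

Call:
servo_tool:
  motion:
    - [[0,0,0,-1,0,0.2,0],[0,0,0,0,0,0.6,0],[0,0,0,0,0,0.2,0],[0,0,0,0,0,0,0]]

```text
clock: 17.7
ee_pos: [0.6074, -0.1925, 0.1609]
ee_rot: [-0.002, 0.676, 0.737, -0.0]
force: [0.4, 0.1, 0.9]
finger_gap: 0.0927
grip_force: 0.0
```

```bash
python3 plan.py 0.6075 -0.197 0.0415 94.9
```

```text
t 17.7 tcp [ 0.6074 -0.1925  0.1609] yaw 94.98 tilt [-0.003  0.002 -1.   ] gap 0.0927 F [0.4 0.1 0.9] q [-0.48  0.43  1.34  0.    1.38 -0.57]
shift units [-0.16 -0.    3.98]
wz total units 0.01
```

Call:
servo_tool:
  motion:
    - [[0,0,0,-0.12,0,0.5,0],[0,0,0,0,0,1,0],[0,0,0,0,0,1,0],[0,0,0,0,0,0.8,0],[0,0,0,0,0,0.4,0],[0,0,0,0,0,0.2,0],[0,0,0,0,0,0,0]]

```text
clock: 18.4
ee_pos: [0.6087, -0.1973, 0.0455]
ee_rot: [0.0, 0.676, 0.737, 0.0]
force: [0.2, 0.5, -0.0]
finger_gap: 0.0928
grip_force: 0.0
```

Call:
servo_tool:
  motion:
    - [[0,0,0,0,0,0,0],[0,0,0,0,0,0,0]]

```text
clock: 18.6
ee_pos: [0.6093, -0.1982, 0.0468]
ee_rot: [0.001, 0.676, 0.737, 0.0]
force: [0.6, -0.2, -0.4]
finger_gap: 0.0927
grip_force: 0.0
```

Call:
servo_tool:
  motion:
    - [[0,0,0,0,-0.05,0.18,0],[0,0,0,0,0,0,0.4],[0,0,0,0,0,0,0.6],[0,0,0,0,0,0,1],[0,0,0,0,0,0,1],[0,0,0,0,0,0,1],[0,0,0,0,0,0,1],[0,0,0,0,0,0,1]]

```text
clock: 19.4
ee_pos: [0.6068, -0.1979, 0.0399]
ee_rot: [-0.0, 0.676, 0.737, 0.0]
force: [-0.5, 0.0, 0.7]
finger_gap: 0.0412
grip_force: 0.0
```

Call:
servo_tool:
  motion:
    - [[0,0,0,0,0,0,1],[0,0,0,0,0,0,1]]

```text
clock: 19.6
ee_pos: [0.6068, -0.198, 0.0399]
ee_rot: [0.0, 0.676, 0.737, -0.0]
force: [-1.2, -0.2, -0.8]
finger_gap: 0.0354
grip_force: 30.0
```

Call:
servo_tool:
  motion:
    - [[0,0,0,0,0,-0.3,1],[0,0,0,0,0,-1,1],[0,0,0,0,0,-1,1],[0,0,0,0,0,-1,1],[0,0,0,0,0,-0.8,1],[0,0,0,0,0,0,1],[0,0,0,0,0,0,1]]

```text
clock: 20.3
ee_pos: [0.6068, -0.1978, 0.1629]
ee_rot: [0.0, 0.676, 0.737, 0.0]
force: [-0.1, 0.0, -1.9]
finger_gap: 0.0355
grip_force: 30.0
```

```bash
python3 plan.py 0.5829 0.125 0.16 94.95
```

```text
t 20.3 tcp [ 0.6068 -0.1978  0.1629] yaw 94.91 tilt [ 0.001 -0.    -1.   ] gap 0.0355 F [-0.1  0.  -1.9] q [-0.49  0.43  1.34  0.    1.38 -0.58]
shift units [10.79  0.13  0.09]
wz total units -0.01
```

Call:
servo_tool:
  motion:
    - [[0,0,0,1,0.01,0,1],[0,0,0,1,0.01,0,1],[0,0,0,1,0.01,0,1],[0,0,0,1,0.01,0,1],[0,0,0,1,0.01,0,1],[0,0,0,1,0.01,0,1],[0,0,0,1,0.01,0,1],[0,0,0,1,0.01,0,1]]

```text
clock: 21.1
ee_pos: [0.587, 0.0428, 0.1604]
ee_rot: [-0.002, 0.676, 0.737, -0.001]
force: [-0.1, 0.4, -1.1]
finger_gap: 0.0354
grip_force: 30.0
```

Call:
servo_tool:
  motion:
    - [[0,0,0,1,0.01,0,1],[0,0,0,1,0.01,0,1],[0,0,0,0.8,0.01,0,1],[0,0,0,0,0,0,1],[0,0,0,0,0,0,1]]

```text
clock: 21.6
ee_pos: [0.5812, 0.1254, 0.161]
ee_rot: [-0.001, 0.676, 0.737, -0.001]
force: [-0.8, -0.5, -1.1]
finger_gap: 0.0355
grip_force: 30.0
```

```bash
python3 plan.py 0.5829 0.125 0.093 94.95
```

```text
t 21.6 tcp [0.5812 0.1254 0.161 ] yaw 94.99 tilt [-0.003 -0.001 -1.   ] gap 0.0355 F [-0.8 -0.5 -1.1] q [ 0.03  0.35  1.45 -0.    1.34 -0.06]
shift units [-0.02  0.06  2.27]
wz total units 0.01
```

Call:
servo_tool:
  motion:
    - [[0,0,0,0,0.06,0.6,1],[0,0,0,0,0,0.6,1],[0,0,0,0,0,0.6,1],[0,0,0,0,0,0.3,1],[0,0,0,0,0,0.1,1],[0,0,0,0,0,0,1],[0,0,0,0,0,0,1]]

```text
clock: 22.3
ee_pos: [0.5848, 0.125, 0.0976]
ee_rot: [0.0, 0.676, 0.737, 0.0]
force: [0.2, -0.2, -0.7]
finger_gap: 0.0355
grip_force: 30.0
```

Call:
servo_tool:
  motion:
    - [[0,0,0,0,0,0.05,1],[0,0,0,0,0,0,1]]

```text
clock: 22.5
ee_pos: [0.5845, 0.1254, 0.0959]
ee_rot: [0.0, 0.676, 0.737, 0.0]
force: [-0.7, 0.1, -0.5]
finger_gap: 0.0356
grip_force: 30.0
```

Call:
servo_tool:
  motion:
    - [[0,0,0,0,-0.05,0.15,1],[0,0,0,0,0,0,1],[0,0,0,0,0,0,1]]

```text
clock: 22.8
ee_pos: [0.5824, 0.1252, 0.0907]
ee_rot: [-0.0, 0.676, 0.737, -0.0]
force: [0.6, 0.1, -1.5]
finger_gap: 0.0358
grip_force: 30.0
```

Call:
servo_tool:
  motion:
    - [[0,0,0,0,0,0.05,1],[0,0,0,0,0,0,1],[0,0,0,0,0,0,1]]

```text
clock: 23.1
ee_pos: [0.5829, 0.1252, 0.0898]
ee_rot: [0.0, 0.676, 0.737, 0.0]
force: [-1.4, 0.2, 3.3]
finger_gap: 0.0356
grip_force: 30.0
```

Call:
servo_tool:
  motion:
    - [[0,0,0,0,0,0,0.5],[0,0,0,0,0,0,0.2],[0,0,0,0,0,0,0],[0,0,0,0,0,0,0],[0,0,0,0,0,0,0],[0,0,0,0,0,0,0],[0,0,0,0,0,-0.3,0],[0,0,0,0,0,-0.7,0]]

```text
clock: 23.9
ee_pos: [0.5813, 0.1251, 0.1183]
ee_rot: [-0.001, 0.676, 0.737, -0.001]
force: [0.5, 0.6, 1.1]
finger_gap: 0.0918
grip_force: 0.0
```

Call:
servo_tool:
  motion:
    - [[0,0,0,0,0,-1,0],[0,0,0,0,0,-1,0],[0,0,0,-0.7,0,-0.5,0],[0,0,0,-1,-0.1,0,0],[0,0,0,-1,-0.2,0,0],[0,0,0,-1,-0.3,0,0],[0,0,0,-1,-0.3,0,0],[0,0,0,-1,-0.3,0,0]]

```text
clock: 24.7
ee_pos: [0.5613, -0.0494, 0.1952]
ee_rot: [0.0, 0.676, 0.737, 0.0]
force: [-0.4, -0.9, -0.6]
finger_gap: 0.0934
grip_force: 0.0
```

```bash
python3 plan.py 0.5 -0.3505 0.165 94.9; python3 look.py
```

```text
t 24.7 tcp [ 0.5613 -0.0494  0.1952] yaw 94.92 tilt [ 0.001 -0.    -1.   ] gap 0.0934 F [-0.4 -0.9 -0.6] q [-0.29  0.27  1.48  0.    1.39 -0.37]
shift units [-9.82 -2.9   1.01]
wz total units 0.0
top grey [(np.float64(378.6), np.float64(162.1), 65), (np.float64(426.8), np.float64(216.4), 408), (np.float64(387.0), np.float64(222.2), 100), (np.float64(359.1), np.float64(243.8), 94)]
top dark [(np.float64(356.3), np.float64(191.3), 450), (np.float64(398.5), np.float64(222.3), 91)]
top white []
side grey [(np.float64(325.5), np.float64(282.9), 65)]
side dark [(np.float64(315.7), np.float64(264.5), 79)]
side white [(np.float64(333.7), np.float64(278.8), 4989)]
```

Call:
servo_tool:
  motion:
    - [[0,0,0,-1,-0.3,0,0],[0,0,0,-1,-0.3,0,0],[0,0,0,-1,-0.3,0,0],[0,0,0,-1,-0.3,0,0],[0,0,0,-1,-0.3,0,0],[0,0,0,-1,-0.3,0,0],[0,0,0,-1,-0.3,0,0],[0,0,0,-1,-0.3,0,0]]

```text
clock: 25.6
ee_pos: [0.5105, -0.294, 0.1951]
ee_rot: [0.0, 0.676, 0.737, 0.0]
force: [0.3, 0.4, -0.2]
finger_gap: 0.0933
grip_force: 0.0
```

Call:
servo_tool:
  motion:
    - [[0,0,0,-1,-0.3,0.2,0],[0,0,0,-0.8,-0.2,0.8,0],[0,0,0,0,0,0,0],[0,0,0,0,0,0,0]]

```text
clock: 26.0
ee_pos: [0.4999, -0.3479, 0.1641]
ee_rot: [-0.001, 0.676, 0.736, 0.0]
force: [-1.0, -0.1, -0.2]
finger_gap: 0.093
grip_force: 0.0
```

```bash
python3 plan.py 0.5 -0.3505 0.0405 94.9
```

```text
t 26.0 tcp [ 0.4999 -0.3479  0.1641] yaw 94.86 tilt [-0.001  0.002 -1.   ] gap 0.093 F [-1.  -0.1 -0.2] q [-0.79  0.38  1.41  0.    1.35 -0.88]
shift units [-0.09 -0.    4.12]
wz total units -0.01
```

Call:
servo_tool:
  motion:
    - [[0,0,0,-0.08,0,0.5,0],[0,0,0,0,0,1,0],[0,0,0,0,0,1,0],[0,0,0,0,0,0.8,0],[0,0,0,0,0,0.4,0],[0,0,0,0,0,0.2,0],[0,0,0,0,0,0,0],[0,0,0,0,0,0,0]]

```text
clock: 26.8
ee_pos: [0.5011, -0.3514, 0.0488]
ee_rot: [0.001, 0.676, 0.737, -0.0]
force: [0.1, -0.2, 0.7]
finger_gap: 0.0931
grip_force: 0.0
```

```bash
python3 plan.py 0.5 -0.3505 0.0405 94.9
```

```text
t 26.8 tcp [ 0.5011 -0.3514  0.0488] yaw 94.93 tilt [ 0.002 -0.002 -1.   ] gap 0.0931 F [ 0.1 -0.2  0.7] q [-0.79  0.48  1.55  0.    1.11 -0.88]
shift units [ 0.03 -0.03  0.28]
wz total units 0.01
```

Call:
servo_tool:
  motion:
    - [[0,0,0,0.03,0,0.24,0],[0,0,0,0,0,0,0.4],[0,0,0,0,0,0,0.6],[0,0,0,0,0,0,1],[0,0,0,0,0,0,1],[0,0,0,0,0,0,1],[0,0,0,0,0,0,1],[0,0,0,0,0,0,1]]

```text
clock: 27.6
ee_pos: [0.5001, -0.3501, 0.0402]
ee_rot: [0.0, 0.676, 0.737, 0.0]
force: [0.7, -0.6, -0.4]
finger_gap: 0.0417
grip_force: 0.0
```

Call:
servo_tool:
  motion:
    - [[0,0,0,0,0,0,1],[0,0,0,0,0,0,1],[0,0,0,0,0,0,1]]

```text
clock: 27.9
ee_pos: [0.5, -0.3501, 0.0401]
ee_rot: [-0.0, 0.676, 0.737, 0.0]
force: [-0.5, -0.9, 0.7]
finger_gap: 0.0352
grip_force: 30.0
```

Call:
servo_tool:
  motion:
    - [[0,0,0,0,0,-0.3,1],[0,0,0,0,0,-1,1],[0,0,0,0,0,-1,1],[0,0,0,0,0,-1,1],[0,0,0,0,0,-0.8,1],[0,0,0,0,0,0,1],[0,0,0,0,0,0,1]]

```text
clock: 28.6
ee_pos: [0.5001, -0.3502, 0.1635]
ee_rot: [0.0, 0.676, 0.737, -0.0]
force: [-1.1, 0.5, -1.1]
finger_gap: 0.0353
grip_force: 30.0
```

```bash
python3 plan.py 0.5886 0.058 0.16 94.95
```

```text
t 28.6 tcp [ 0.5001 -0.3502  0.1635] yaw 94.91 tilt [ 0.001 -0.001 -1.   ] gap 0.0353 F [-1.1  0.5 -1.1] q [-0.79  0.38  1.41 -0.    1.35 -0.88]
shift units [13.3   4.1   0.11]
wz total units -0.01
```

Call:
servo_tool:
  motion:
    - [[0,0,0,0.95,0.3,0,1],[0,0,0,0.95,0.3,0,1],[0,0,0,0.95,0.3,0,1],[0,0,0,0.95,0.3,0,1],[0,0,0,0.95,0.3,0,1],[0,0,0,0.95,0.3,0,1],[0,0,0,0.95,0.3,0,1],[0,0,0,0.95,0.3,0,1]]

```text
clock: 29.4
ee_pos: [0.5512, -0.1151, 0.1611]
ee_rot: [-0.002, 0.676, 0.737, -0.001]
force: [-0.6, -0.4, -0.4]
finger_gap: 0.0355
grip_force: 30.0
```

Call:
servo_tool:
  motion:
    - [[0,0,0,0.95,0.3,0,1],[0,0,0,0.95,0.3,0,1],[0,0,0,0.95,0.3,0,1],[0,0,0,0.95,0.3,0,1],[0,0,0,0.95,0.3,0,1],[0,0,0,0.95,0.3,0,1],[0,0,0,0,0,0,1],[0,0,0,0,0,0,1]]

```text
clock: 30.2
ee_pos: [0.5904, 0.0587, 0.1614]
ee_rot: [-0.001, 0.676, 0.737, -0.001]
force: [-0.2, -0.6, -1.1]
finger_gap: 0.0354
grip_force: 30.0
```

```bash
python3 plan.py 0.5887 0.058 0.093 94.95
```

```text
t 30.2 tcp [0.5904 0.0587 0.1614] yaw 95.01 tilt [-0.003 -0.    -1.   ] gap 0.0354 F [-0.2 -0.6 -1.1] q [-0.09  0.35  1.46 -0.    1.34 -0.18]
shift units [-0.02 -0.05  2.28]
wz total units 0.01
```

Call:
servo_tool:
  motion:
    - [[0,0,0,0,-0.08,0.6,1],[0,0,0,0,0,0.6,1],[0,0,0,0,0,0.6,1],[0,0,0,0,0,0.3,1],[0,0,0,0,0,0.1,1],[0,0,0,0,0,0,1],[0,0,0,0,0,0,1],[0,0,0,0,0,0,1]]

```text
clock: 31.0
ee_pos: [0.5897, 0.0578, 0.0981]
ee_rot: [0.001, 0.676, 0.737, 0.001]
force: [-0.0, 0.6, 0.1]
finger_gap: 0.0353
grip_force: 30.0
```

Call:
servo_tool:
  motion:
    - [[0,0,0,0,0,0.1,1],[0,0,0,0,0,0,1],[0,0,0,0,0,0,1]]

```text
clock: 31.3
ee_pos: [0.589, 0.0581, 0.0942]
ee_rot: [-0.0, 0.676, 0.737, -0.0]
force: [-0.3, -0.3, -1.0]
finger_gap: 0.0353
grip_force: 30.0
```

Call:
servo_tool:
  motion:
    - [[0,0,0,0,0,0.1,1],[0,0,0,0,0,0.05,1],[0,0,0,0,0,0,1],[0,0,0,0,0,0,1]]

```text
clock: 31.7
ee_pos: [0.5891, 0.058, 0.0901]
ee_rot: [0.0, 0.676, 0.737, 0.0]
force: [-1.8, -0.5, 4.8]
finger_gap: 0.0353
grip_force: 30.0
```

Call:
servo_tool:
  motion:
    - [[0,0,0,0,0,0,0.5],[0,0,0,0,0,0,0.2],[0,0,0,0,0,0,0],[0,0,0,0,0,0,0],[0,0,0,0,0,0,0],[0,0,0,0,0,0,0],[0,0,0,0,0,-0.3,0],[0,0,0,0,0,-0.7,0]]

```text
clock: 32.5
ee_pos: [0.5876, 0.0581, 0.1186]
ee_rot: [-0.002, 0.676, 0.737, -0.001]
force: [0.5, 0.4, -0.4]
finger_gap: 0.0918
grip_force: 0.0
```

Call:
servo_tool:
  motion:
    - [[0,0,0,0,0,-1,0],[0,0,0,0,0,-1,0],[0,0,0,-0.7,0,-0.5,0],[0,0,0,-1,-0.3,0,0],[0,0,0,-1,-0.3,0,0],[0,0,0,-1,-0.3,0,0],[0,0,0,-0.3,-0.3,0,0],[0,0,0,0,0,0,0]]

```text
clock: 33.3
ee_pos: [0.5628, -0.0657, 0.1952]
ee_rot: [0.0, 0.677, 0.736, 0.0]
force: [0.3, -0.2, -0.1]
finger_gap: 0.0931
grip_force: 0.0
```

```bash
python3 plan.py; python3 - <<'E'
from h import *
# predicted vs. seen bottles on ledge (white blobs side), tile outline (wood colour box)
for n,bx in(("side",(300,110,350,215)),):
    x0,y0,x1,y1=bx;h=cv2.cvtColor(C[n]["image"][y0:y1,x0:x1],cv2.COLOR_RGB2HSV);m=(h[...,2]>190)&(h[...,1]<40)
    k,l,st,ce=cv2.connectedComponentsWithStats(m.astype(np.uint8));print([(st[i]+[x0,y0,0,0,0]).tolist() for i in range(1,k) if st[i][4]>15])
for X in([.5772,.1946],[.5829,.1252],[.589,.058]):print(X,proj("side",X+[.11])[0].round(1),proj("side",X+[.16])[0].round(1))
for n,p in(("top",(398,222)),("side",(315,265))):
    x,y=p;im=C[n]["image"][y-20:y+20,x-20:x+20];h=cv2.cvtColor(im,cv2.COLOR_RGB2HSV);m=((h[...,0]<25)&(h[...,1]>70)).astype(np.uint8)
    c=max(cv2.findContours(m,0,1)[0],key=cv2.contourArea);r=cv2.minAreaRect(c);print(n,r,cv2.contourArea(c))
    if n=="top":
        b=cv2.boxPoints(r)+[x-20,y-20];W=np.array([plane("top",q,.074) for q in b]);e=np.diff(np.vstack([W,W[:1]]),axis=0);print(W.mean(0).round(4),np.hypot(e[:,0],e[:,1]).round(4),np.degrees(np.arctan2(e[:,1],e[:,0])).round(1))
im=C["top"]["image"][195:250,370:425,::-1];a=cv2.resize(im,None,fx=7,fy=7,interpolation=cv2.INTER_CUBIC)
b=cv2.resize(C["side"]["image"][110:215,300:355,::-1],None,fx=4,fy=4,interpolation=cv2.INTER_CUBIC)
c=np.zeros((420,605,3),np.uint8);c[:385,:385]=a;c[:,385:]=b;cv2.imwrite("pics/g7.png",c)
E
```

```text
t 33.3 tcp [ 0.5628 -0.0657  0.1952] yaw 94.77 tilt [ 0.  0. -1.] gap 0.0931 F [ 0.3 -0.2 -0.1] q [-0.31  0.28  1.47  0.    1.39 -0.4 ]
[[330, 116, 20, 4, 42], [324, 120, 25, 20, 269], [300, 140, 11, 19, 91], [326, 157, 7, 4, 17], [315, 158, 6, 22, 115], [330, 160, 16, 29, 289]]
[0.5772, 0.1946] [329.8 160.1] [330.1 147. ]
[0.5829, 0.1252] [334.2 172.1] [334.7 158.8]
[0.589, 0.058] [339.  184.5] [339.5 171. ]
top ((20.19690704345703, 20.45353889465332), (16.230634689331055, 16.563230514526367), 86.18592071533203) 237.0
[ 0.4906 -0.2317  0.074 ] [0.0476 0.0465 0.0474 0.0465] [ -87.3 -178.8   92.6    1.4]
side ((21.0, 21.0), (16.0, 18.0), 90.0) 257.5
```

View pics/g7.png

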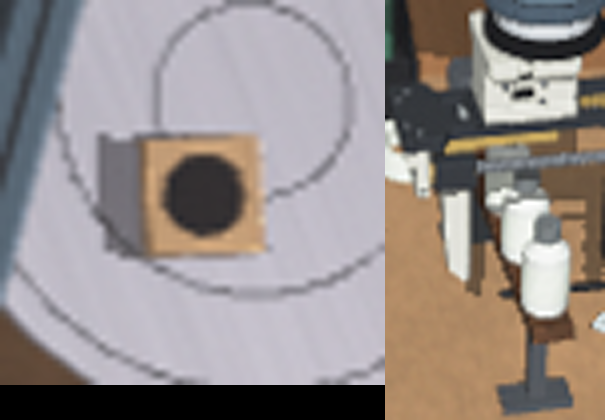

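All three bottles stand upright on the ledge (crop right). The tile is nearly axis-aligned on the wheel, with its dot at crop (203,193). I go over the tile.

```bash
python3 plan.py 0.490 -0.234 0.08 92; python3 - <<'E'
from h import *
L=[plane("top",tc(p),.03) for p in((219,345),(130,434))];H=[plane("top",tc(p),.0723) for p in((152,279),(58,374))]
print(np.round(L,4),np.round(H,4))
S=[plane("side",sc(p),.0723) for p in((196,152),(113,108))];print(np.round(S,4))
E
```

```text
t 33.4 tcp [ 0.5635 -0.0639  0.1951] yaw 94.89 tilt [ 0.001  0.001 -1.   ] gap 0.093 F [-0.5  1.  -0.5] q [-0.31  0.28  1.47  0.    1.39 -0.4 ]
shift units [-5.44 -2.93  3.83]
wz total units 0.48
[[0.4071 0.1781 0.03  ]
 [0.3198 0.268  0.03  ]] [[0.4724 0.2394 0.0723]
 [0.3808 0.3314 0.0723]]
[[0.4748 0.2143 0.0723]
 [0.3807 0.3184 0.0723]]
```

Call:
servo_tool:
  motion:
    - [[0,0,0,-1,-0.5,0,0],[0,0,0,-1,-0.5,0,0],[0,0,0,-1,-0.5,0,0],[0,0,0,-1,-0.5,0.5,0],[0,0,0,-1,-0.5,0.8,0],[0,0,0.5,-0.4,-0.4,1,0],[0,0,0,0,0,1,0],[0,0,0,0,0,0,0]]

```text
clock: 34.3
ee_pos: [0.4882, -0.2311, 0.0919]
ee_rot: [-0.004, 0.695, 0.719, -0.0]
force: [0.6, -0.0, -0.5]
finger_gap: 0.0928
grip_force: 0.0
```

Call:
servo_tool:
  motion:
    - [[0,0,0,0,0,0,0],[0,0,0,0,0,0,0]]

```text
clock: 34.5
ee_pos: [0.4923, -0.2335, 0.0974]
ee_rot: [0.001, 0.695, 0.719, 0.0]
force: [-0.3, 0.2, 0.5]
finger_gap: 0.0929
grip_force: 0.0
```

```bash
python3 plan.py 0.490 -0.234 0.05 92; python3 look.py
```

```text
t 34.5 tcp [ 0.4923 -0.2335  0.0974] yaw 92.0 tilt [ 0.002 -0.002 -1.   ] gap 0.0929 F [-0.3  0.2  0.5] q [-0.65  0.32  1.67  0.    1.15 -0.68]
shift units [-0.01 -0.08  1.58]
wz total units 0.0
top grey [(np.float64(438.0), np.float64(177.1), 62), (np.float64(403.1), np.float64(225.4), 49)]
top dark [(np.float64(390.2), np.float64(215.4), 804), (np.float64(424.6), np.float64(231.1), 1825)]
top white [(np.float64(365.9), np.float64(226.3), 64), (np.float64(372.5), np.float64(226.5), 48), (np.float64(430.6), np.float64(233.7), 90), (np.float64(392.0), np.float64(241.7), 69)]
side grey []
side dark [(np.float64(292.7), np.float64(228.4), 72), (np.float64(344.5), np.float64(225.9), 29), (np.float64(315.7), np.float64(264.5), 79)]
side white [(np.float64(283.2), np.float64(227.5), 27), (np.float64(332.9), np.float64(277.9), 5347)]
```

Call:
servo_tool:
  motion:
    - [[0,0,0,0,-0.08,0.5,0],[0,0,0,0,0,0.6,0],[0,0,0,0,0,0.4,0],[0,0,0,0,0,0.3,0],[0,0,0,0,0,0,0],[0,0,0,0,0,0,0]]

```text
clock: 35.2
ee_pos: [0.4886, -0.2338, 0.0421]
ee_rot: [0.0, 0.695, 0.719, 0.0]
force: [0.5, 0.3, 0.0]
finger_gap: 0.0931
grip_force: 0.0
```

Call:
servo_tool:
  motion:
    - [[0,0,0,0,0,0.1,0],[0,0,0,0,0,0.1,0],[0,0,0,0,0,0,0],[0,0,0,0,0,0,0]]

```text
clock: 35.6
ee_pos: [0.4882, -0.2336, 0.0357]
ee_rot: [0.0, 0.695, 0.719, 0.0]
force: [0.5, -0.0, 0.0]
finger_gap: 0.0932
grip_force: 0.0
```

Call:
servo_tool:
  motion:
    - [[0,0,0,0,0,0.1,0],[0,0,0,0,0,0,0],[0,0,0,0,0,0,0]]

```text
clock: 35.9
ee_pos: [0.4882, -0.2335, 0.0326]
ee_rot: [-0.0, 0.695, 0.719, -0.0]
force: [0.4, -0.2, 1.1]
finger_gap: 0.0932
grip_force: 0.0
```

Call:
servo_tool:
  motion:
    - [[0,0,0,0,0,0.08,0],[0,0,0,0,0,0,0],[0,0,0,0,0,0,0]]

```text
clock: 36.2
ee_pos: [0.4882, -0.2335, 0.0302]
ee_rot: [-0.0, 0.695, 0.719, -0.0]
force: [0.3, -0.3, 0.0]
finger_gap: 0.0928
grip_force: 0.0
```

Call:
servo_tool:
  motion:
    - [[0,0,0,0,0,0.08,0],[0,0,0,0,0,0,0],[0,0,0,0,0,0,0]]

```text
clock: 36.5
ee_pos: [0.4882, -0.2335, 0.0277]
ee_rot: [-0.0, 0.695, 0.719, -0.0]
force: [0.8, 0.3, 0.0]
finger_gap: 0.0929
grip_force: 0.0
```

Call:
servo_tool:
  motion:
    - [[0,0,0,0,0,0.08,0],[0,0,0,0,0,0,0],[0,0,0,0,0,0,0]]

```text
clock: 36.8
ee_pos: [0.4882, -0.2335, 0.0254]
ee_rot: [-0.0, 0.695, 0.719, -0.0]
force: [-0.8, 0.4, 0.3]
finger_gap: 0.0926
grip_force: 0.0
```

Call:
servo_tool:
  motion:
    - [[0,0,0,0,0,0.07,0],[0,0,0,0,0,0,0],[0,0,0,0,0,0,0]]

```text
clock: 37.1
ee_pos: [0.4884, -0.2337, 0.0234]
ee_rot: [0.0, 0.695, 0.719, 0.0]
force: [-0.6, -0.2, 0.2]
finger_gap: 0.0929
grip_force: 0.4
```

Call:
servo_tool:
  motion:
    - [[0,0,0,0,0,0.06,0],[0,0,0,0,0,0,0],[0,0,0,0,0,0,0]]

```text
clock: 37.4
ee_pos: [0.4884, -0.2337, 0.0233]
ee_rot: [0.001, 0.695, 0.719, -0.0]
force: [-2.6, 2.2, 14.9]
finger_gap: 0.093
grip_force: 7.3
```

Call:
servo_tool:
  motion:
    - [[0,0,0,0,0,0.06,0],[0,0,0,0,0,0,0],[0,0,0,0,0,0,0]]

```text
clock: 37.7
ee_pos: [0.4884, -0.2338, 0.0232]
ee_rot: [0.001, 0.695, 0.719, -0.0]
force: [-6.7, 4.6, 28.5]
finger_gap: 0.0929
grip_force: 14.2
```

The tips touch the wheel at TCP 0.0234, so they sit 36.6 mm above the reported TCP. I back off 2 mm and grip the tile.

Call:
servo_tool:
  motion:
    - [[0,0,0,0,0,-0.2,0],[0,0,0,0,0,0,0],[0,0,0,0,0,0,0.3],[0,0,0,0,0,0,0.4],[0,0,0,0,0,0,0.7],[0,0,0,0,0,0,1],[0,0,0,0,0,0,1],[0,0,0,0,0,0,1]]

```text
clock: 38.5
ee_pos: [0.4882, -0.2335, 0.0256]
ee_rot: [-0.0, 0.695, 0.719, 0.0]
force: [0.4, -0.2, -0.6]
finger_gap: 0.0496
grip_force: 0.0
```

Call:
servo_tool:
  motion:
    - [[0,0,0,0,0,0,1],[0,0,0,0,0,0,1],[0,0,0,0,0,0,1]]

```text
clock: 38.8
ee_pos: [0.4882, -0.2335, 0.0257]
ee_rot: [-0.0, 0.695, 0.719, -0.0]
force: [-0.2, 0.7, -0.6]
finger_gap: 0.0479
grip_force: 30.0
```

```bash
python3 plan.py; python3 look.py | grep side
```

```text
t 38.8 tcp [ 0.4882 -0.2335  0.0257] yaw 91.91 tilt [-0.  0. -1.] gap 0.0479 F [-0.2  0.7 -0.6] q [-0.65  0.4   1.76 -0.    0.99 -0.69]
side grey []
side dark [(np.float64(316.2), np.float64(235.2), 834), (np.float64(301.4), np.float64(248.8), 78), (np.float64(315.6), np.float64(264.5), 80)]
side white [(np.float64(311.2), np.float64(231.5), 225), (np.float64(334.7), np.float64(282.4), 4711), (np.float64(314.9), np.float64(252.3), 85)]
```

Tile gripped at 47.9 mm. I lift it and carry it towards the easel.

Call:
servo_tool:
  motion:
    - [[0,0,0,0,0,-0.3,1],[0,0,0,0,0,-1,1],[0,0,0,0,0,-1,1],[0,0,0,0,0,-1,1],[0,0,0,0,0,-1,1],[0,0,0,0.5,-0.1,0,1],[0,0,0,1,-0.2,0,1],[0,0,0,1,-0.2,0,1]]

```text
clock: 39.7
ee_pos: [0.47, -0.1579, 0.1545]
ee_rot: [-0.0, 0.696, 0.718, 0.0]
force: [0.6, 0.5, 0.3]
finger_gap: 0.0477
grip_force: 30.0
```

Call:
servo_tool:
  motion:
    - [[0,0,0,1,-0.2,0,1],[0,0,0,1,-0.2,0,1],[0,0,0,1,-0.2,0,1],[0,0,0,1,-0.2,0,1],[0,0,0,1,-0.2,0,1],[0,0,0,1,-0.2,0,1],[0,0,0,1,-0.2,0,1],[0,0,0,1,-0.2,0,1]]

```text
clock: 40.5
ee_pos: [0.4134, 0.0807, 0.1544]
ee_rot: [-0.0, 0.695, 0.719, -0.0]
force: [0.8, -0.3, -0.4]
finger_gap: 0.0475
grip_force: 30.0
```

Call:
servo_tool:
  motion:
    - [[0,0,0,1,-0.2,0,1],[0,0,0,1,-0.2,0,1],[0,0,0,1,-0.2,0,1],[0,0,0,1,-0.2,0,1],[0,0,0,0.5,-0.1,0,1],[0,0,1,0,0,0,1],[0,0,1,0,0,0,1],[0,0,1,0,0,0,1]]

```text
clock: 41.3
ee_pos: [0.382, 0.2135, 0.1543]
ee_rot: [-0.0, 0.8, 0.6, -0.001]
force: [0.8, 0.8, -1.2]
finger_gap: 0.0476
grip_force: 29.9
```

Call:
servo_tool:
  motion:
    - [[0,0,1,0,0,0,1],[0,0,1,0,0,0,1],[0,0,1,0,0,0,1],[0,0,1,0,0,0,1],[0,0,0.9,0,0,0,1],[0,0,0,0,0,0,1],[0,0,0,0,0,0,1]]

```text
clock: 42.0
ee_pos: [0.3826, 0.2132, 0.1545]
ee_rot: [-0.0, 0.925, 0.38, -0.0]
force: [0.2, -0.1, -0.1]
finger_gap: 0.0478
grip_force: 30.0
```

```bash
python3 plan.py 0.384 0.241 0.14 44.5
```

```text
t 42.0 tcp [0.3826 0.2132 0.1545] yaw 44.67 tilt [-0.001 -0.    -1.   ] gap 0.0478 F [ 0.2 -0.1 -0.1] q [0.25 0.08 1.83 0.   1.24 1.04]
shift units [ 0.68 -0.63  0.48]
wz total units 0.03
```

Call:
servo_tool:
  motion:
    - [[0,0.5,0,0,0,0,1],[0,1,0,0,0,0,1],[0,1,0,0,0,0,1],[0,1,0,0,0,0,1],[0,0.67,0,0,0,0,1],[0,0,0,0,0,0,1],[0,0,0,0,0,0,1]]

```text
clock: 42.7
ee_pos: [0.3836, 0.2126, 0.1551]
ee_rot: [-0.081, 0.904, 0.369, 0.2]
force: [-0.6, 0.3, 0.3]
finger_gap: 0.0474
grip_force: 30.0
```

```bash
python3 plan.py; python3 - <<'E'
from h import *
from scipy.spatial.transform import Rotation as R
s=env.read_state();q=s["ee_rot"];M=R.from_quat([q[1],q[2],q[3],q[0]]).as_matrix();p=np.array(s["ee_pos"])
print(M.round(3).tolist())
for nm,o in(("tool",-M[:,2]*.0343),("world",np.array([0,0,.0343]))):
    c=p+o;top=c-M[:,2]*.014
    for n in C:print(nm,n,proj(n,np.array([top]+[c+a*.024*M[:,0]+b*.024*M[:,1] for a,b in((-1,-1),(-1,1),(1,1),(1,-1))])).round(1).tolist())
a=cv2.resize(C["side"]["image"][90:190,230:330,::-1],None,fx=5,fy=5,interpolation=cv2.INTER_CUBIC)
b=cv2.resize(C["top"]["image"][200:300,180:280,::-1],None,fx=3,fy=5,interpolation=cv2.INTER_CUBIC)
cv2.imwrite("pics/g8.png",np.hstack([a,b]))
E
```

```text
t 42.7 tcp [0.3836 0.2126 0.1551] yaw 44.47 tilt [ 0.302  0.295 -0.907] gap 0.0474 F [-0.6  0.3  0.3] q [-0.07 -0.21  2.19  0.41  0.91  0.51]
[[0.645, 0.702, 0.302], [0.636, -0.713, 0.296], [0.423, 0.001, -0.906]]
tool top [[240.9, 268.2], [239.9, 279.3], [253.1, 265.9], [240.2, 253.9], [226.8, 267.4]]
tool side [[264.2, 138.7], [255.7, 144.5], [266.5, 149.7], [275.9, 138.5], [265.0, 133.5]]
world top [[236.8, 264.2], [235.8, 275.3], [249.0, 261.9], [236.0, 249.9], [222.6, 263.4]]
world side [[267.4, 136.0], [258.9, 141.8], [269.8, 146.9], [279.1, 135.8], [268.1, 130.9]]
```

View pics/g8.png

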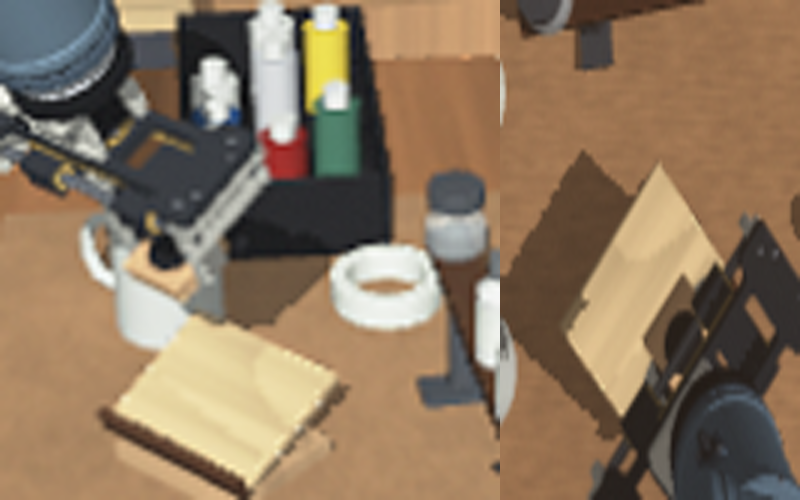

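The views show the tilted tile with its dot at side (263,140) and top (240,267). This matches an offset along the tool axis. I move to a hover 20 mm off the board.

```bash
python3 plan.py 0.3872 0.2465 0.0297; python3 plan.py 0.3933 0.2524 0.0116 | tail -1
```

```text
t 42.8 tcp [0.3842 0.2132 0.1554] yaw 44.59 tilt [ 0.302  0.296 -0.906] gap 0.0475 F [-0.3 -0.3 -0.2] q [-0.07 -0.21  2.19  0.41  0.91  0.51]
shift units [-1.   -0.73  4.16]
shift units [-1.   -0.72  4.82]
```

Call:
servo_tool:
  motion:
    - [[0,0,0,-0.5,-0.35,0,1],[0,0,0,-0.5,-0.38,0.5,1],[0,0,0,0,0,1,1],[0,0,0,0,0,1,1],[0,0,0,0,0,1,1],[0,0,0,0,0,0.5,1],[0,0,0,0,0,0.1,1],[0,0,0,0,0,0,1]]

```text
clock: 43.6
ee_pos: [0.3857, 0.247, 0.0303]
ee_rot: [-0.083, 0.903, 0.371, 0.2]
force: [0.5, -0.2, 0.1]
finger_gap: 0.0479
grip_force: 30.0
```

Call:
servo_tool:
  motion:
    - [[0,0,0,0,0,0,1],[0,0,0,0,0,0,1]]

```text
clock: 43.8
ee_pos: [0.3864, 0.2463, 0.0316]
ee_rot: [-0.082, 0.903, 0.37, 0.201]
force: [-0.0, 0.2, 0.0]
finger_gap: 0.0475
grip_force: 30.0
```

```bash
python3 plan.py 0.3933 0.2524 0.0116; python3 - <<'E'
from h import *
from scipy.spatial.transform import Rotation as R
s=env.read_state();q=s["ee_rot"];M=R.from_quat([q[1],q[2],q[3],q[0]]).as_matrix();p=np.array(s["ee_pos"])
c=p-M[:,2]*.0483
for n,bx in(("top",(205,235,260,290)),("side",(245,120,300,180))):
    x0,y0,x1,y1=bx;h=cv2.cvtColor(C[n]["image"][y0:y1,x0:x1],cv2.COLOR_RGB2HSV);k,l,st,ce=cv2.connectedComponentsWithStats((h[...,2]<70).astype(np.uint8))
    print(n,proj(n,c).round(1),[(ce[i]+[x0,y0]).round(1).tolist()+[int(st[i][4])] for i in range(1,k) if st[i][4]>15])
E
```

```text
t 43.8 tcp [0.3864 0.2463 0.0316] yaw 44.56 tilt [ 0.303  0.297 -0.906] gap 0.0475 F [-0.   0.2  0. ] q [0.06 0.06 2.35 0.65 0.48 0.3 ]
shift units [-0.01  0.02  0.73]
top [[235.4 268.1]] [[241.8, 272.6, 1017]]
side [[267.  165.8]] [[285.0, 131.8, 458], [254.2, 139.8, 105], [267.6, 155.0, 339]]
```

Call:
servo_tool:
  motion:
    - [[0,0,0,0,0,0.25,1],[0,0,0,0,0,0.2,1],[0,0,0,0,0,0,1],[0,0,0,0,0,0,1]]

```text
clock: 44.3
ee_pos: [0.3894, 0.2502, 0.0179]
ee_rot: [-0.082, 0.904, 0.37, 0.2]
force: [-0.3, 1.0, -0.4]
finger_gap: 0.0475
grip_force: 30.0
```

Call:
servo_tool:
  motion:
    - [[0,0,0,0,0,0.08,1],[0,0,0,0,0,0,1],[0,0,0,0,0,0,1]]

```text
clock: 44.6
ee_pos: [0.3904, 0.251, 0.0161]
ee_rot: [-0.082, 0.904, 0.37, 0.2]
force: [-0.3, -0.5, -0.7]
finger_gap: 0.0479
grip_force: 30.0
```

Call:
servo_tool:
  motion:
    - [[0,0,0,0,0,0.06,1],[0,0,0,0,0,0,1],[0,0,0,0,0,0,1]]

```text
clock: 44.9
ee_pos: [0.391, 0.2515, 0.0145]
ee_rot: [-0.082, 0.904, 0.37, 0.2]
force: [-0.2, 0.5, -1.2]
finger_gap: 0.0475
grip_force: 30.0
```

Call:
servo_tool:
  motion:
    - [[0,0,0,0,0,0.06,1],[0,0,0,0,0,0,1],[0,0,0,0,0,0,1]]

```text
clock: 45.2
ee_pos: [0.3915, 0.252, 0.0129]
ee_rot: [-0.082, 0.904, 0.37, 0.2]
force: [-1.1, -0.0, -0.4]
finger_gap: 0.0475
grip_force: 30.0
```

Call:
servo_tool:
  motion:
    - [[0,0,0,0,0,0.05,1],[0,0,0,0,0,0,1],[0,0,0,0,0,0,1]]

```text
clock: 45.5
ee_pos: [0.392, 0.2524, 0.012]
ee_rot: [-0.082, 0.903, 0.37, 0.201]
force: [-6.3, -5.8, 11.9]
finger_gap: 0.0477
grip_force: 30.0
```

Call:
servo_tool:
  motion:
    - [[0,0,0,0,0,0.04,1],[0,0,0,0,0,0,1],[0,0,0,0,0,0,1]]

```text
clock: 45.8
ee_pos: [0.3924, 0.2528, 0.0113]
ee_rot: [-0.082, 0.903, 0.37, 0.201]
force: [-8.6, -8.6, 19.3]
finger_gap: 0.0473
grip_force: 30.0
```

Contact on the board came right where predicted. I relieve the pressure and slide down-slope towards the lip.

Call:
servo_tool:
  motion:
    - [[0,0,0,0,0,-0.08,1],[0,0,0,-0.1,0,0,1],[0,0,0,0,0,0,1],[0,0,0,0,0,0,1]]

```text
clock: 46.2
ee_pos: [0.3895, 0.2501, 0.0112]
ee_rot: [-0.082, 0.904, 0.37, 0.2]
force: [-0.2, 0.0, -0.8]
finger_gap: 0.0477
grip_force: 30.0
```

Call:
servo_tool:
  motion:
    - [[0,0,0,-0.06,0,0,1],[0,0,0,0,0,0,1],[0,0,0,0,0,0,1]]

```text
clock: 46.5
ee_pos: [0.3885, 0.249, 0.0105]
ee_rot: [-0.082, 0.904, 0.37, 0.2]
force: [0.1, -0.6, -0.2]
finger_gap: 0.0477
grip_force: 30.0
```

Call:
servo_tool:
  motion:
    - [[0,0,0,-0.06,0,0,1],[0,0,0,0,0,0,1],[0,0,0,0,0,0,1]]

```text
clock: 46.8
ee_pos: [0.3876, 0.2479, 0.01]
ee_rot: [-0.082, 0.904, 0.37, 0.201]
force: [1.0, 0.8, 0.2]
finger_gap: 0.0478
grip_force: 29.9
```

Call:
servo_tool:
  motion:
    - [[0,0,0,-0.06,0,0,1],[0,0,0,0,0,0,1],[0,0,0,0,0,0,1]]

```text
clock: 47.1
ee_pos: [0.3875, 0.2478, 0.0102]
ee_rot: [-0.083, 0.903, 0.37, 0.202]
force: [4.9, 9.7, 1.4]
finger_gap: 0.0478
grip_force: 29.9
```

Call:
servo_tool:
  motion:
    - [[0,0,0,-0.06,0,0,1],[0,0,0,0,0,0,1],[0,0,0,0,0,0,1]]

```text
clock: 47.4
ee_pos: [0.3872, 0.2476, 0.0103]
ee_rot: [-0.083, 0.903, 0.37, 0.202]
force: [4.2, 16.4, 2.1]
finger_gap: 0.0477
grip_force: 30.0
```

Lip contact felt. I relieve it, settle onto the board, release and retreat along the normal.

Call:
servo_tool:
  motion:
    - [[0,0,0,0.09,0,0,1],[0,0,0,0,0,0.05,1],[0,0,0,0,0,0,1],[0,0,0,0,0,0,1]]

```text
clock: 47.8
ee_pos: [0.3881, 0.248, 0.0086]
ee_rot: [-0.082, 0.903, 0.37, 0.201]
force: [2.5, 5.3, 3.2]
finger_gap: 0.0475
grip_force: 30.0
```

Call:
servo_tool:
  motion:
    - [[0,0,0,0,0,0,0.45],[0,0,0,0,0,0,0.3],[0,0,0,0,0,0,0.3],[0,0,0,0,0,0,0.3],[0,0,0,0,0,0,0.3],[0,0,0,0,0,-0.3,0.3],[0,0,0,0,0,-0.6,0.3],[0,0,0,0,0,-1,0.3]]

```text
clock: 48.6
ee_pos: [0.3686, 0.2306, 0.059]
ee_rot: [-0.083, 0.904, 0.37, 0.199]
force: [0.6, 0.4, 0.4]
finger_gap: 0.0653
grip_force: 0.0
```

Call:
servo_tool:
  motion:
    - [[0,0,0,0,0,-1,0],[0,0,0,0,0,-1,0],[0,0,0,0,0,-1,0],[0,-1,0,0,0,0,0],[0,-1,0,0,0,0,0],[0,-1,0,0,0,0,0],[0,-1,0,0,0,0,0],[0,-0.17,0,0,0,0,0]]

```text
clock: 49.4
ee_pos: [0.3445, 0.2053, 0.1413]
ee_rot: [0.001, 0.925, 0.38, -0.001]
force: [-0.3, 0.6, -0.7]
finger_gap: 0.0933
grip_force: 0.0
```

```bash
python3 plan.py 0.431 0.017 0.16 92; python3 - <<'E'
from h import *
bx=np.array([.6464,.6352,.4226]);n=np.array([-.302,-.296,.906]);L=np.array([.3635,.2231,.03])
for nm,b in(("top",(205,235,270,295)),("side",(245,130,310,195))):
    x0,y0,x1,y1=b;h=cv2.cvtColor(C[nm]["image"][y0:y1,x0:x1],cv2.COLOR_RGB2HSV);k,l,st,ce=cv2.connectedComponentsWithStats((h[...,2]<70).astype(np.uint8))
    print(nm,[(ce[i]+[x0,y0]).round(1).tolist()+[int(st[i][4])] for i in range(1,k) if st[i][4]>10],[proj(nm,L+bx*t+n*.014).round(1).tolist() for t in(.024,.030)])
E
```

```text
t 49.4 tcp [0.3445 0.2053 0.1413] yaw 44.62 tilt [-0.001 -0.001 -1.   ] gap 0.0933 F [-0.3  0.6 -0.7] q [ 0.26  0.02  1.92 -0.    1.2   1.05]
shift units [-2.36  6.49 -0.62]
wz total units -7.9
top [[253.0, 257.8, 569], [224.2, 273.5, 419]] [[[235.8, 267.0]], [[234.3, 265.7]]]
side [[245.6, 134.6, 21], [289.6, 135.0, 365], [267.7, 171.8, 43], [268.5, 183.5, 14]] [[[268.3, 170.9]], [[269.4, 169.6]]]
```

The tile's dot is seen at side (267.7,171.8), against (268.3,170.9) predicted for touching the lip. Next I measure the riser and vase from the first images.

```bash
python3 - <<'E'
from h import *
t=cv2.imread("pics/top0.png")[:,:,::-1]
print("riser foot top",plane("top",tc((376.5,319)),.014),"side",plane("side",sc((169,309)),.014),"stem top",plane("top",tc((378,315)),.07),"side",plane("side",sc((167,264)),.07))
print("vase rim top",plane("top",tc((454,50)),.068),"side",plane("side",sc((435,299)),.068), "belly side",plane("side",sc((430,327)),.028))
im=C["top"]["image"]
for nm,b in(("vase",(325,140,350,170)),("riser",(290,225,335,270))):
    x0,y0,x1,y1=b;h=cv2.cvtColor(np.ascontiguousarray(im[y0:y1,x0:x1]),cv2.COLOR_RGB2HSV).astype(int);m=((h[...,1]>(140 if nm=="vase" else 135))&(h[...,2]>110)).astype(np.uint8);k,l,st,ce=cv2.connectedComponentsWithStats(m)
    print(nm,[(ce[i]+[x0,y0]).round(1).tolist()+st[i].tolist() for i in range(1,k) if st[i][4]>20])
E
```

```text
riser foot top [0.43086223 0.01727736 0.014     ] side [0.43034634 0.00576096 0.014     ] stem top [0.43198366 0.01584822 0.07      ] side [0.43051057 0.0130008  0.07      ]
vase rim top [ 0.70065562 -0.06731854  0.068     ] side [ 0.70029728 -0.06734521  0.068     ] belly side [ 0.69902329 -0.0652576   0.028     ]
vase [[339.3, 154.3, 9, 7, 12, 16, 137]]
riser [[313.1, 246.1, 10, 8, 25, 27, 470]]
```

Call:
servo_tool:
  motion:
    - [[0,0,0,-0.2,0.5,-0.3,0],[0,0,0,-0.35,1,-0.3,0],[0,0,0,-0.35,1,0,0],[0,0,0,-0.35,1,0,0],[0,0,0,-0.35,1,0,0],[0,0,0,-0.35,1,0,0],[0,0,0,-0.35,1,0,0],[0,0,0,0,0,0,0]]

```text
clock: 50.4
ee_pos: [0.431, 0.0134, 0.1595]
ee_rot: [0.001, 0.926, 0.377, 0.001]
force: [0.4, -0.2, -0.8]
finger_gap: 0.093
grip_force: 0.0
```

```bash
python3 plan.py 0.431 0.017 0.06
```

```text
t 50.4 tcp [0.431  0.0134 0.1595] yaw 44.24 tilt [ 0.002 -0.001 -1.   ] gap 0.093 F [ 0.4 -0.2 -0.8] q [-0.23  0.06  1.84 -0.    1.25  0.57]
shift units [ 0.08 -0.09  3.32]
```

Call:
servo_tool:
  motion:
    - [[0,0,0,0.05,-0.05,0.5,0],[0,0,0,0,0,1,0],[0,0,0,0,0,1,0],[0,0,0,0,0,1,0],[0,0,0,0,0,1,0],[0,0,0,0,0,0.7,0],[0,0,0,0,0,0.2,0],[0,0,0,0,0,0,0]]

```text
clock: 51.2
ee_pos: [0.4291, 0.0192, -0.0028]
ee_rot: [-0.001, 0.926, 0.378, -0.001]
force: [-0.7, -0.0, -0.4]
finger_gap: 0.0927
grip_force: 0.0
```

Call:
servo_tool:
  motion:
    - [[0,0,0,0,0,0,0],[0,0,0,0,0,0,0]]

```text
clock: 51.4
ee_pos: [0.4314, 0.0187, -0.0014]
ee_rot: [0.001, 0.926, 0.379, 0.001]
force: [0.0, 0.9, -0.1]
finger_gap: 0.093
grip_force: 0.0
```

Call:
servo_tool:
  motion:
    - [[0,0,0,-0.07,0.07,0.27,0],[0,0,0,0,0,0,0.3],[0,0,0,0,0,0,0.5],[0,0,0,0,0,0,0.7],[0,0,0,0,0,0,1],[0,0,0,0,0,0,1],[0,0,0,0,0,0,1],[0,0,0,0,0,0,1]]

```text
clock: 52.2
ee_pos: [0.4304, 0.0159, -0.0107]
ee_rot: [0.0, 0.926, 0.379, 0.0]
force: [-1.2, 0.8, 0.6]
finger_gap: 0.0415
grip_force: 0.0
```

Call:
servo_tool:
  motion:
    - [[0,0,0,0,0,0,1],[0,0,0,0,0,0,1],[0,0,0,0,0,0,1],[0,0,0,0,0,0,1]]

```text
clock: 52.6
ee_pos: [0.4304, 0.0159, -0.0107]
ee_rot: [-0.0, 0.926, 0.379, -0.0]
force: [-0.4, 0.6, 0.3]
finger_gap: 0.0315
grip_force: 30.0
```

Call:
servo_tool:
  motion:
    - [[0,0,0,0,0,-0.3,1],[0,0,0,0,0,-1,1],[0,0,0,0,0,-1,1],[0,0,0,0,0,-1,1],[0,0,0,0,0,-0.7,1],[0,0,0,0,0,0,1],[0,0,0,0,0,0,1]]

```text
clock: 53.3
ee_pos: [0.4302, 0.0159, 0.1091]
ee_rot: [0.0, 0.926, 0.379, 0.0]
force: [-0.8, 0.2, -2.0]
finger_gap: 0.032
grip_force: 30.0
```

```bash
python3 plan.py 0.5285 -0.2595 0.11
```

```text
t 53.3 tcp [0.4302 0.0159 0.1091] yaw 44.51 tilt [ 0. -0. -1.] gap 0.032 F [-0.8  0.2 -2. ] q [-0.22  0.11  1.91 -0.    1.12  0.57]
shift units [-4.1   8.84 -0.03]
```

The riser is held at 32 mm. The wheel centre from the three bottle radii and from the rings agrees at (0.530,-0.2585). I move there.

Call:
servo_tool:
  motion:
    - [[0,0,0,-0.25,0.5,0,1],[0,0,0,-0.45,0.95,0,1],[0,0,0,-0.45,0.95,0,1],[0,0,0,-0.45,0.95,0,1],[0,0,0,-0.45,0.95,0,1],[0,0,0,-0.45,0.95,0,1],[0,0,0,-0.45,0.95,0,1],[0,0,0,-0.45,0.95,0,1]]

```text
clock: 54.1
ee_pos: [0.5069, -0.2091, 0.1068]
ee_rot: [-0.002, 0.926, 0.379, -0.001]
force: [-0.3, 1.0, -1.9]
finger_gap: 0.0319
grip_force: 30.0
```

Call:
servo_tool:
  motion:
    - [[0,0,0,-0.45,0.95,0,1],[0,0,0,-0.2,0.7,0,1],[0,0,0,0,0,0,1],[0,0,0,0,0,0,1],[0,0,0,0,0,0,1]]

```text
clock: 54.6
ee_pos: [0.5276, -0.256, 0.1079]
ee_rot: [-0.001, 0.925, 0.379, -0.001]
force: [-0.2, 0.0, -2.5]
finger_gap: 0.0315
grip_force: 30.0
```

```bash
python3 plan.py 0.530 -0.2585 0.0505
```

```text
t 54.6 tcp [ 0.5276 -0.256   0.1079] yaw 44.53 tilt [-0.003  0.002 -1.   ] gap 0.0315 F [-0.2  0.  -2.5] q [-0.64  0.38  1.55  0.    1.22  0.15]
shift units [-0.    0.12  1.91]
```

Call:
servo_tool:
  motion:
    - [[0,0,0,0,0.05,0.4,1],[0,0,0,0,0,0.6,1],[0,0,0,0,0,0.5,1],[0,0,0,0,0,0.2,1],[0,0,0,0,0,0,1],[0,0,0,0,0,0,1],[0,0,0,0,0,0,1]]

```text
clock: 55.3
ee_pos: [0.5305, -0.2589, 0.0591]
ee_rot: [0.001, 0.925, 0.379, 0.0]
force: [-0.2, 0.3, -2.4]
finger_gap: 0.0316
grip_force: 30.0
```

Call:
servo_tool:
  motion:
    - [[0,0,0,0,0,0.08,1],[0,0,0,0,0,0,1],[0,0,0,0,0,0,1]]

```text
clock: 55.6
ee_pos: [0.5299, -0.2587, 0.056]
ee_rot: [0.0, 0.926, 0.379, 0.0]
force: [-0.2, 1.0, -2.4]
finger_gap: 0.0316
grip_force: 30.0
```

Call:
servo_tool:
  motion:
    - [[0,0,0,0,0,0.15,1],[0,0,0,0,0,0.05,1],[0,0,0,0,0,0,1],[0,0,0,0,0,0,1]]

```text
clock: 56.0
ee_pos: [0.5298, -0.2586, 0.0497]
ee_rot: [-0.0, 0.926, 0.379, -0.0]
force: [-0.9, 0.5, -2.5]
finger_gap: 0.0314
grip_force: 30.0
```

Call:
servo_tool:
  motion:
    - [[0,0,0,0,0,0.04,1],[0,0,0,0,0,0,1],[0,0,0,0,0,0,1]]

```text
clock: 56.3
ee_pos: [0.53, -0.2587, 0.0492]
ee_rot: [0.0, 0.926, 0.379, 0.0]
force: [-1.5, 1.9, 3.3]
finger_gap: 0.0315
grip_force: 30.0
```

Contact as predicted. I release, rise and turn the tool back to yaw ≈95° for the vase, which keeps the gripper body clear of the ledge.

Call:
servo_tool:
  motion:
    - [[0,0,0,0,0,-0.03,0.6],[0,0,0,0,0,0,0.2],[0,0,0,0,0,0,0],[0,0,0,0,0,0,0],[0,0,0,0,0,0,0],[0,0,0,0,0,0,0],[0,0,0,0,0,-0.4,0],[0,0,0,0,0,-0.8,0]]

```text
clock: 57.1
ee_pos: [0.5286, -0.2577, 0.0847]
ee_rot: [-0.002, 0.926, 0.379, -0.001]
force: [1.0, 0.2, -0.1]
finger_gap: 0.0885
grip_force: 0.0
```

Call:
servo_tool:
  motion:
    - [[0,0,0,0,0,-1,0],[0,0,0,0,0,-1,0],[0,0,0,0,0,-0.8,0],[0,0,-1,0,0,0,0],[0,0,-1,0,0,0,0],[0,0,-1,0,0,0,0],[0,0,-1,0,0,0,0],[0,0,-1,0,0,0,0]]

```text
clock: 57.9
ee_pos: [0.53, -0.2587, 0.1707]
ee_rot: [0.001, 0.795, 0.607, 0.0]
force: [0.1, 0.0, -0.4]
finger_gap: 0.0929
grip_force: 0.0
```

Call:
servo_tool:
  motion:
    - [[0,0,-1,0,0,0,0],[0,0,-1,0,0,0,0],[0,0,-1,0,0,0,0],[0,0,-0.4,0,0,0,0],[0,0,0,0,0,0,0]]

```text
clock: 58.4
ee_pos: [0.53, -0.2587, 0.1705]
ee_rot: [0.0, 0.676, 0.737, 0.0]
force: [0.3, -0.3, 0.2]
finger_gap: 0.0929
grip_force: 0.0
```

```bash
python3 plan.py 0.7005 -0.067 0.16; python3 - <<'E'
from h import *
h=cv2.cvtColor(np.ascontiguousarray(C["side"]["image"][205:255,360:405]),cv2.COLOR_RGB2HSV).astype(int);h0=cv2.cvtColor(np.ascontiguousarray(cv2.imread("pics/side0.png")[205:255,360:405,::-1]),cv2.COLOR_RGB2HSV).astype(int)
for x in(h0,h):
    m=(x[...,0]<10)&(x[...,1]>130);ys,xs=np.nonzero(m);print("vase",xs.mean()+360,ys.mean()+205,m.sum())
E
```

```text
t 58.4 tcp [ 0.53   -0.2587  0.1705] yaw 94.93 tilt [ 0.001 -0.001 -1.   ] gap 0.0929 F [ 0.3 -0.3  0.2] q [-0.64  0.34  1.45  0.    1.35 -0.73]
shift units [5.88 6.21 0.35]
vase 380.8099173553719 229.0785123966942 242
vase 380.8906882591093 229.30769230769232 247
```

Call:
servo_tool:
  motion:
    - [[0,0,0,0.5,0.5,0,0],[0,0,0,0.9,0.95,0,0],[0,0,0,0.9,0.95,0,0],[0,0,0,0.9,0.95,0,0],[0,0,0,0.9,0.95,0,0],[0,0,0,0.9,0.95,0,0],[0,0,0,0.9,0.95,0.3,0],[0,0,0,0,0,0,0]]

```text
clock: 59.3
ee_pos: [0.7017, -0.0616, 0.1587]
ee_rot: [-0.001, 0.675, 0.738, 0.0]
force: [-0.7, -0.1, -1.5]
finger_gap: 0.0931
grip_force: 0.0
```

Call:
servo_tool:
  motion:
    - [[0,0,0,0,0,0,0],[0,0,0,0,0,0,0],[0,0,0,0,0,0,0]]

```text
clock: 59.6
ee_pos: [0.6996, -0.0677, 0.1612]
ee_rot: [0.0, 0.677, 0.736, -0.0]
force: [0.0, -0.4, 0.3]
finger_gap: 0.0926
grip_force: 0.0
```

```bash
python3 plan.py 0.7005 -0.067 -0.018
```

```text
t 59.6 tcp [ 0.6996 -0.0677  0.1612] yaw 94.8 tilt [ 0. -0. -1.] gap 0.0926 F [ 0.  -0.4  0.3] q [-0.25  0.55  1.15 -0.    1.45 -0.34]
shift units [0.02 0.03 5.97]
```

Call:
servo_tool:
  motion:
    - [[0,0,0,0.02,0.03,0.5,0],[0,0,0,0,0,1,0],[0,0,0,0,0,1,0],[0,0,0,0,0,1,0],[0,0,0,0,0,1,0],[0,0,0,0,0,0.8,0],[0,0,0,0,0,0.4,0],[0,0,0,0,0,0,0]]

```text
clock: 60.4
ee_pos: [0.6988, -0.0658, -0.0131]
ee_rot: [-0.002, 0.676, 0.736, -0.001]
force: [-0.7, 0.1, 0.6]
finger_gap: 0.0927
grip_force: 0.0
```

Call:
servo_tool:
  motion:
    - [[0,0,0,0,0,0,0],[0,0,0,0,0,0,0],[0,0,0,0,0,0,0]]

```text
clock: 60.7
ee_pos: [0.702, -0.066, -0.0087]
ee_rot: [0.001, 0.676, 0.737, 0.001]
force: [0.0, 0.1, -0.3]
finger_gap: 0.093
grip_force: 0.0
```

Call:
servo_tool:
  motion:
    - [[0,0,0,-0.03,-0.05,0.27,0],[0,0,0,0,0,0,0.3],[0,0,0,0,0,0,0.4],[0,0,0,0,0,0,0.6],[0,0,0,0,0,0,0.8],[0,0,0,0,0,0,1],[0,0,0,0,0,0,1],[0,0,0,0,0,0,1]]

```text
clock: 61.5
ee_pos: [0.6995, -0.0667, -0.0185]
ee_rot: [0.0, 0.676, 0.737, 0.0]
force: [-0.9, 0.2, 0.1]
finger_gap: 0.0475
grip_force: 30.0
```

Call:
servo_tool:
  motion:
    - [[0,0,0,0,0,0,1],[0,0,0,0,0,0,1],[0,0,0,0,0,0,1]]

```text
clock: 61.8
ee_pos: [0.6995, -0.0667, -0.0185]
ee_rot: [0.0, 0.676, 0.737, 0.0]
force: [0.1, 0.3, 1.4]
finger_gap: 0.0473
grip_force: 30.0
```

Call:
servo_tool:
  motion:
    - [[0,0,0,0,0,-0.3,1],[0,0,0,0,0,-1,1],[0,0,0,0,0,-1,1],[0,0,0,0,0,-1,1],[0,0,0,0,0,-1,1],[0,0,0,0,0,-1,1],[0,0,0,0,0,-0.7,1],[0,0,0,0,0,0,1]]

```text
clock: 62.6
ee_pos: [0.7017, -0.0672, 0.1663]
ee_rot: [0.003, 0.676, 0.737, 0.002]
force: [1.2, -0.5, -1.8]
finger_gap: 0.0473
grip_force: 30.0
```

```bash
python3 plan.py 0.530 -0.2587 0.15; python3 - <<'E'
from h import *
# riser stem top now on wheel, expect (.53,-.2587,.13)
print([proj(n,[.53,-.2587,.13])[0].round(1).tolist() for n in C])
for n,b in(("side",(310,215,355,280)),("top",(385,185,435,235))):
    x0,y0,x1,y1=b;h=cv2.cvtColor(np.ascontiguousarray(C[n]["image"][y0:y1,x0:x1]),cv2.COLOR_RGB2HSV).astype(int);m=((h[...,0]<20)&(h[...,1]>90)).astype(np.uint8)
    ys,xs=np.nonzero(m);print(n,xs.min()+x0,xs.max()+x0,ys.min()+y0,ys.max()+y0,m.sum())
    if n=="side":
        for r in range(0,65,5):
            q=np.nonzero(m[r])[0];print(r+y0,(q.min()+x0,q.max()+x0) if len(q) else None,end=" ")
E
```

```text
t 62.6 tcp [ 0.7017 -0.0672  0.1663] yaw 94.91 tilt [ 0.008 -0.002 -1.   ] gap 0.0473 F [ 1.2 -0.5 -1.8] q [-0.25  0.54  1.14  0.    1.45 -0.34]
shift units [-5.87 -6.25  0.51]
[[410.9, 206.0], [332.8, 253.9]]
side 310 354 215 279 1757
215 (np.int64(310), np.int64(354)) 220 (np.int64(310), np.int64(354)) 225 (np.int64(310), np.int64(354)) 230 (np.int64(310), np.int64(354)) 235 (np.int64(310), np.int64(354)) 240 (np.int64(310), np.int64(354)) 245 None 250 None 255 (np.int64(327), np.int64(338)) 260 (np.int64(327), np.int64(338)) 265 (np.int64(320), np.int64(345)) 270 (np.int64(318), np.int64(347)) 275 (np.int64(318), np.int64(347)) top 393 419 195 221 574
```

The riser stands centred: stem columns 327–338, predicted 332.8. The vase is held at 47 mm, and I carry it over the riser.

Call:
servo_tool:
  motion:
    - [[0,0,0,-0.4,-0.4,0,1],[0,0,0,-0.8,-0.85,0,1],[0,0,0,-0.8,-0.85,0,1],[0,0,0,-0.8,-0.85,0,1],[0,0,0,-0.8,-0.85,0,1],[0,0,0,-0.8,-0.85,0,1],[0,0,0,-0.8,-0.85,0,1],[0,0,0,-0.5,-0.5,0,1]]

```text
clock: 63.5
ee_pos: [0.531, -0.2542, 0.1596]
ee_rot: [-0.002, 0.677, 0.736, -0.001]
force: [-0.4, 0.0, -0.8]
finger_gap: 0.0474
grip_force: 30.0
```

Call:
servo_tool:
  motion:
    - [[0,0,0,-0.15,-0.2,0,1],[0,0,0,0,0,0,1],[0,0,0,0,0,0,1],[0,0,0,0,0,0,1]]

```text
clock: 63.9
ee_pos: [0.5296, -0.2565, 0.1611]
ee_rot: [-0.0, 0.676, 0.737, 0.0]
force: [-0.3, 0.2, -0.6]
finger_gap: 0.0476
grip_force: 30.0
```

```bash
python3 plan.py 0.530 -0.2587 0.1145; python3 - <<'E'
from h import *
p=np.array(env.read_state()["ee_pos"]);print(proj("side",p+[0,0,.0185+.028]).round(1))
h=cv2.cvtColor(np.ascontiguousarray(C["side"]["image"][190:260,310:360]),cv2.COLOR_RGB2HSV).astype(int)
m=(h[...,0]<10)&(h[...,1]>130)
for r in range(0,70,5):
    q=np.nonzero(m[r])[0];print(r+190,(q.min()+310,q.max()+310,len(q)) if len(q) else None,end=" ")
E
```

```text
t 63.9 tcp [ 0.5296 -0.2565  0.1611] yaw 94.98 tilt [-0.     0.001 -1.   ] gap 0.0476 F [-0.3  0.2 -0.6] q [-0.64  0.34  1.47  0.    1.33 -0.73]
shift units [-0.08  0.01  1.55]
[[333.4 230.1]]
190 None 195 None 200 None 205 None 210 None 215 (np.int64(330), np.int64(337), 8) 220 (np.int64(329), np.int64(339), 11) 225 (np.int64(326), np.int64(342), 17) 230 (np.int64(326), np.int64(343), 14) 235 (np.int64(326), np.int64(342), 17) 240 (np.int64(328), np.int64(340), 13) 245 None 250 None 255 None
```

Call:
servo_tool:
  motion:
    - [[0,0,0,-0.07,0,0.4,1],[0,0,0,0,0,0.5,1],[0,0,0,0,0,0.3,1],[0,0,0,0,0,0.1,1],[0,0,0,0,0,0,1],[0,0,0,0,0,0,1],[0,0,0,0,0,0,1]]

```text
clock: 64.7
ee_pos: [0.5298, -0.2599, 0.1231]
ee_rot: [0.001, 0.676, 0.737, 0.0]
force: [0.1, -0.4, -1.1]
finger_gap: 0.0473
grip_force: 30.0
```

```bash
python3 plan.py 0.530 -0.2587 0.1115
```

```text
t 64.7 tcp [ 0.5298 -0.2599  0.1231] yaw 94.91 tilt [ 0.001 -0.001 -1.   ] gap 0.0473 F [ 0.1 -0.4 -1.1] q [-0.64  0.37  1.52 -0.    1.25 -0.73]
shift units [0.04 0.01 0.39]
```

Call:
servo_tool:
  motion:
    - [[0,0,0,0.03,0,0.2,1],[0,0,0,0,0,0.1,1],[0,0,0,0,0,0,1],[0,0,0,0,0,0,1]]

```text
clock: 65.1
ee_pos: [0.5292, -0.2586, 0.1133]
ee_rot: [-0.0, 0.676, 0.737, -0.0]
force: [0.1, 0.9, -0.9]
finger_gap: 0.0474
grip_force: 30.0
```

Call:
servo_tool:
  motion:
    - [[0,0,0,0,0,0.07,1],[0,0,0,0,0,0,1],[0,0,0,0,0,0,1]]

```text
clock: 65.4
ee_pos: [0.5294, -0.2588, 0.1115]
ee_rot: [0.0, 0.676, 0.737, 0.0]
force: [-0.1, 0.3, -1.1]
finger_gap: 0.0474
grip_force: 30.0
```

Call:
servo_tool:
  motion:
    - [[0,0,0,0,0,0.04,1],[0,0,0,0,0,0,1],[0,0,0,0,0,0,1]]

```text
clock: 65.7
ee_pos: [0.5295, -0.2589, 0.1114]
ee_rot: [0.001, 0.676, 0.737, -0.0]
force: [-1.5, 0.3, 6.5]
finger_gap: 0.0475
grip_force: 30.0
```

Contact on the riser top at the predicted height. I release gently and rise straight up.

Call:
servo_tool:
  motion:
    - [[0,0,0,0,0,-0.03,1],[0,0,0,0,0,0,0.45],[0,0,0,0,0,0,0.2],[0,0,0,0,0,0,0],[0,0,0,0,0,0,0],[0,0,0,0,0,0,0],[0,0,0,0,0,0,0],[0,0,0,0,0,-0.3,0]]

```text
clock: 66.5
ee_pos: [0.5285, -0.2581, 0.1191]
ee_rot: [-0.001, 0.676, 0.737, -0.0]
force: [-0.1, 0.4, -1.1]
finger_gap: 0.0916
grip_force: 0.0
```

Call:
servo_tool:
  motion:
    - [[0,0,0,0,0,-0.6,0],[0,0,0,0,0,-1,0],[0,0,0,0,0,-1,0],[0,0,0,0,0,-1,0],[0,0,0,0,0,0,0],[0,0,0,0,0,0,0],[0,0,0,0,0,0,0],[0,0,0,0,0,0,0]]

```text
clock: 67.3
ee_pos: [0.5285, -0.2582, 0.2265]
ee_rot: [-0.001, 0.676, 0.737, -0.0]
force: [0.3, 0.3, -0.3]
finger_gap: 0.0933
grip_force: 0.0
```

Call:
servo_tool:
  motion:
    - [[0,0,0,-0.5,-0.5,0,0],[0,0,0,-1,-0.5,0,0],[0,0,0,-1,-0.5,0,0],[0,0,0,-1,-0.5,0,0],[0,0,0,-1,-0.5,0,0],[0,0,0,-0.5,-0.2,0,0],[0,0,0,0,0,0,0],[0,0,0,0,0,0,0]]

```text
clock: 68.1
ee_pos: [0.4616, -0.4141, 0.2274]
ee_rot: [-0.001, 0.676, 0.737, 0.001]
force: [0.6, 0.6, -0.6]
finger_gap: 0.093
grip_force: 0.0
```

```bash
python3 plan.py; python3 - <<'E'
from h import *
a=cv2.resize(C["side"]["image"][110:320,230:410,::-1],None,fx=2.7,fy=2.7,interpolation=cv2.INTER_CUBIC)
b=cv2.resize(C["top"]["image"][180:300,190:285,::-1],None,fx=3.2,fy=3.2,interpolation=cv2.INTER_CUBIC)
c=np.zeros((567,486+304,3),np.uint8);c[:a.shape[0],:a.shape[1]]=a;c[:b.shape[0],486:486+b.shape[1]]=b
cv2.imwrite("pics/final.png",c)
E
```

```text
t 68.1 tcp [ 0.4616 -0.4141  0.2274] yaw 94.89 tilt [-0.     0.002 -1.   ] gap 0.093 F [ 0.6  0.6 -0.6] q [-0.91  0.36  1.28  0.    1.5  -1.  ]
```

View pics/final.png

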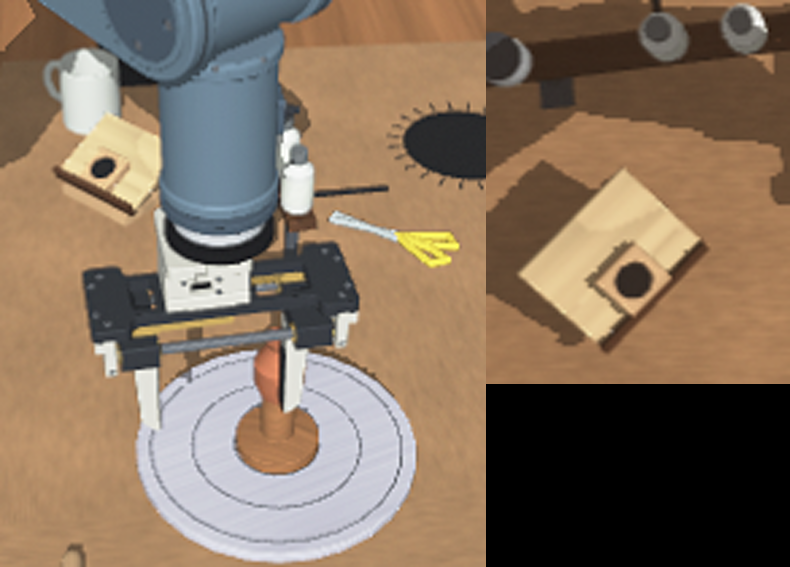

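The final view shows the tile on the easel against the lip (dot at (634,280)), bottles on the ledge, the riser centred in the wheel's rings and the vase upright on it. I hand in the job.

```bash
python3 -c "
from station import env;print(env.finish_job())"
```

```text
the job is handed in; nothing more can be done
None
```

I handed the job in at about 68 s, with the three bottles upright on the ledge, the tile on the easel against the lip (dot up), the riser centred on the wheel and the vase upright on it in the last camera view; no verdict was returned.

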